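# Open the vibratory polisher and load the brass fittings

## Task

Load the vibratory polisher: swing its safety catch clear of the lid, unscrew the lid anticlockwise by its knob until the thread lets go, lift it off and lay it gently on the rubber mat, knob up. Then put every brass knob and brass pull lying on the bench into the polisher's bowl, and leave the glue bottle, the wooden offcut and the wax tin where they are.

Things in the scene. Friction and masses are not known exactly. Their poses are not given: they have to be found in the camera images.
- polisher: vibratory polisher, fixed to the bench: round dark steel motor base 230 mm across carrying a blue open bowl 236 mm across, its flat rim 210 mm above the bench. A post 38 mm across stands in the middle of the bowl; its screw thread (36 mm across, right-handed, 8 mm pitch) reaches 29 mm above the rim. Origin on the bench under the centre; the safety catch sits on its -x side
- bowl_floor (a point): centre of the bowl's inner floor, 111 mm above the bench (99 mm below the rim); the room for parts is the ring between the post (radius 19 mm) and the wall (inner radius 111 mm)
- rim_centre (a point): centre of the bowl's mouth at the height of the rim; the lid's origin lies here while it is screwed fully down
- lid: white round lid 244 mm across, 4 mm thick (low spokes and edge up to 7 mm), 300 g, screwed on the post by the hollow black knob in its middle. Origin at the centre of its underside, z up through the knob. Anticlockwise from above raises it 8 mm a turn; after about 2.3 turns, 17 to 18 mm up, the thread lets go (half a turn more does no harm) and it lifts straight off, clear of the post 35 mm up
- knob_top (a point): centre of the top of the lid's knob, 46 mm above the lid's underside; the knob is round, ribbed, 56 mm across, upright-sided from 6 to 42 mm above the underside. Between grasps the lid stays where it is left on the thread, though it fits loosely and may lean a few degrees
- lid_ribs (a point): between two small ribs on the lid's edge, their tops 11 mm above its underside; the nose of the closed catch lies between them, so the lid can neither turn nor rise until the catch is open
- catch (a joint): safety catch: a flat steel lever pivoting about a vertical pin on the polisher's rim. 0 rad: closed, nose over the lid's edge; it swings open anticlockwise seen from above to its stop at 1.65 rad, moves against light friction (about 1.5 N at its post) and stays where it is left. The nose is off the lid beyond about 1.2 rad.
- catch_post (a point): middle of the finger post on the catch's outer end: black upright round post 12 mm across, from 13 mm below this point (top of the lever) to 13 mm above it; 36 mm from the pivot
- catch_pivot (a point): point on the catch's vertical pivot axis, at the height of catch_post's centre; 137 mm from the polisher's axis
- mat: black rubber bench mat, 270 x 270 x 3 mm, fixed, where the lid is to lie; origin at the centre of its underside, on the bench
- knob1: turned solid-brass cabinet knob, a mushroom standing on its foot on the bench: foot 30 mm across, head 36 mm across from 12 to 24 mm up, 26 mm tall in all, 70 g; origin at the centre of its underside, z up through the head. May be absent.
- knob2: turned solid-brass cabinet knob, a mushroom standing on its foot on the bench: foot 30 mm across, head 36 mm across from 12 to 24 mm up, 26 mm tall in all, 70 g; origin at the centre of its underside, z up through the head. May be absent.
- knob3: turned solid-brass cabinet knob, a mushroom standing on its foot on the bench: foot 30 mm across, head 36 mm across from 12 to 24 mm up, 26 mm tall in all, 70 g; origin at the centre of its underside, z up through the head. May be absent.
- pull1: solid-brass bar pull on a flat backplate, standing on the backplate: plate 60 x 26 x 4 mm, bar 64 mm long, 12 mm wide, its faces 17 to 27 mm above the underside, on two posts, 80 g; origin at the centre of its underside, its x axis along the bar, z up. May be absent.
- pull2: solid-brass bar pull on a flat backplate, standing on the backplate: plate 60 x 26 x 4 mm, bar 64 mm long, 12 mm wide, its faces 17 to 27 mm above the underside, on two posts, 80 g; origin at the centre of its underside, its x axis along the bar, z up. May be absent.
- glue_bottle: white glue bottle, 60 mm across, 180 mm tall, a bystander; origin at the centre of its underside
- offcut: block of pale wood 110 x 75 x 40 mm, a bystander; origin at the centre of its underside
- wax_tin: flat round closed tin, 60 mm across, 28 mm tall, a bystander; origin at the centre of its underside
Not all that is in view belongs to the job. What is shaped like the pull1 but pink is not meant. Leave any turquoise look-alike of the pull2 alone.

How it is judged:
By the outcome, as a careful person would: the job done as asked, in the order asked, and still so for the second after the job is handed in, with the robot touching nothing.
Of knob1, knob2, knob3, pull1, pull2 only 3 to 5 are there at a start; the rules pass over those that are not, and their reading is None.
At some moment in a run one of knob1, knob2, knob3, pull1, pull2 may be knocked a few centimetres aside while the robot is not near it.
It also fails if it takes over 210 s, if anything falls off the work surface, if the arm or the gripper's body presses on something with over 40 N, if the wrist force passes 120 N, or if a joint passes its speed limit or range.

## Robot

A 7-joint arm with a two-finger parallel gripper is mounted at the origin on the work surface. World frame = base frame: x ahead of the robot, y to its left, z up, the work surface at z = 0. Lengths are in m, angles in rad, forces in N, time in s.
With the tool pointing down it reaches from about 0.4 to 0.925 m from the base axis. Payload 5.6 kg.
Tool frame: the origin (TCP) lies midway between the tips of the shut fingers; the grasp point (between the pads) lies 19 mm behind it; z points along the fingers, y is the direction in which the jaws open and shut (so a half turn about z gives the same grasp; the last joint's range is limited). The gripper opens to 85 mm and grips with 20 to 120 N. Pads are 22 mm wide; open, the fingers measure 114 mm over their backs; the gripper's body (76 mm by 85 mm) begins 54 mm behind the grasp point. The pads swing forward as they close: fully open they stand 13 mm farther back than shut.
Start: joints at [1.153, 0.468, -0.012, 1.603, 0.006, 1.071, -0.056], TCP at [0.238, -0.605, 0.231] pointing down, gripper open.
Joint ranges: [-2.53, 2.53], [-0.31, 2.02], [-1.57, 1.55], [0.28, 2.44], [-1.29, 4.43], [0.15, 1.84], [-2.92, 2.92]. Speed limits (rad/s): [2.57, 2.57, 3.14, 3.14, 3.14, 3.14, 3.14].

## Interface

Orientations are given as a unit quaternion [x, y, z, w].
In Python, from workcell import arm, cams, sign_off gives the robot as it stands.
- The arm moves only by the tool step_arm, never from a script. Its argument "steps" is a list of rows, each a list of 3 entries, a list of its own where there are three numbers: the finger opening in mm, from 0 to 85.4, then the shift along the tool's x, y, z in units of 40 mm (1.0 is 40 mm), then the turn about the tool's z in units of 6 degrees (1.0 is 6 degrees). A call has 1 to 5 rows; each row is the pose to reach, as a shift and turn from the pose commanded when the call began, along the tool's axes at that moment; what a row does not reach only later rows make up. A row lasts 1/12 s, in which the tool goes at most 41.7 mm and 7.16 degrees, less where a joint would pass 70% of its speed; a pose out of reach is approached as far as the arm can. A call with a gripper value outside its range is refused whole. The fingers move at their own pace and stop on an object; "force" is the grip in N (left out, the last holds). Time passes only in rows, so rows that repeat a pose let the fingers close. It gives the time, the measured TCP pose, the force and the opening at its end, in the units of the state.
- arm.sense(): the state, without advancing time (a new reading comes with each control period).
- cams.camera(name): name is "scene" or "top" or "wrist"; returns (picture, depth): 480x640x3 uint8, red, green, blue; 480x640 float32, m along the optical axis (not along the pixel's ray), 0 where there is no reading.
- cams.get_calibration(name): a dict with "fx", "fy", "cx", "cy" (pixels), "R" (3x3) and "t" (3): a world point X has camera coordinates R X + t. Camera axes: x right, y down, z forward; pixel columns grow to the right and rows downward; lengths in m; the calibration is good to about 2 mm. The wrist camera is an equidistant fisheye: a pixel r from the principal point sees the ray r / f radians off the axis. A picture is of the moment at which its call begins: read the wrist's pose just before it. get_calibration takes no time and is no camera call; for the wrist camera it gives the pose at the moment of the call.
- sign_off(): hands the job in, once; it reports no verdict.
The state is a dict: "time": time; "joint_pos": joint angles; "qd": joint speeds; "joint_torque": joint torques, N m; "eef_pos": TCP position; "tool_rot": TCP orientation; "force": force on the tool from outside, world axes, zero at the start; "wrist_torque": the same for the moment, N m; "width": opening from 0.0 (shut) to 1.0 (fully open).
Only numpy, scipy, OpenCV 4.12 (cv2) and the standard library are available. Lean on these libraries where they do the work, as an engineer would, in place of code of your own. Each camera call takes 0.05 s, during which the arm holds its last target. There are 200 camera calls.

## Working session

There is one attempt and no reset: what is moved stays moved. The work goes in short steps, Python scripts to look and compute and a tool call to move; the robot and the scene stay as the last step left them, time stands still between calls to the robot, and variables do not carry over. Pictures are saved under pics/ and viewed, about 12 in all and at most 16, crops included, and the job is handed in when it is done.

Besides the shell and the picture viewer there is one more tool, called after "Emit:" as name([rows], argument=value, ...), one row to a line, values as JSON. step_arm: Moves the arm, as the interface text tells. Its arguments: {"type":"object","properties":{"steps":{"type":"array"},"force":{"type":"number"}},"required":["steps"]}

```bash
mkdir -p pics
cat > h.py <<'E'
import numpy as np, cv2
from workcell import arm, cams
from scipy.spatial.transform import Rotation as Ro
def save(n,name):
    p,d=cams.camera(n); c=cams.get_calibration(n)
    cv2.imwrite(f'pics/{name}.png',p[:,:,::-1]); np.savez(f'pics/{name}.npz',p=p,d=d,**{k:np.array(v) for k,v in c.items()})
    return p,d,c
def load(name): return np.load(f'pics/{name}.npz')
def cloud(q):
    d=q['d']; v,u=np.mgrid[:480,:640]
    X=np.stack([(u-q['cx'])/q['fx']*d,(v-q['cy'])/q['fy']*d,d],-1)
    W=(X-q['t'])@q['R']; W[d==0]=np.nan
    return W
E
python3 - <<'E'
from h import *
s=arm.sense(); print(s)
print(Ro.from_quat(s['tool_rot']).as_matrix().round(3))
for n in('scene','top'):
    p,d,c=save(n,n+'0'); print(n,c)
E
ls
```

```text
{'time': 0.0, 'joint_pos': array([ 1.15303678,  0.46838581, -0.01155631,  1.60364093,  0.00597602,
        1.07140674, -0.05629782]), 'qd': array([ 8.71521989e-05, -3.31285858e-04, -6.29944537e-04,  1.03546662e-03,
        7.08638750e-04, -3.26051367e-04,  5.70263803e-04]), 'joint_torque': array([ 2.49046916e-04, -5.32384121e+01,  2.11937330e-02, -2.51303852e+01,
        1.12897879e-02,  7.84231204e-03, -1.93302338e-05]), 'eef_pos': array([ 0.23763876, -0.60439127,  0.23032554]), 'tool_rot': array([ 9.82505999e-01,  1.86228746e-01, -2.29546659e-04, -8.73665540e-04]), 'force': array([-0.21649924, -0.13237918, -0.17314999]), 'wrist_torque': array([ 0.01111384, -0.0209221 ,  0.02891264]), 'width': 1.002047548491246}
[[ 0.931  0.366 -0.001]
 [ 0.366 -0.931  0.002]
 [-0.    -0.002 -1.   ]]
scene {'fx': 577.1588231684826, 'fy': 577.1588231684826, 'cx': 313.5925858697677, 'cy': 245.72633457091084, 'R': array([[ 0.58095606,  0.81386133,  0.01094492],
       [ 0.49211285, -0.34050907, -0.80117321],
       [-0.64831705,  0.47083256, -0.59833243]]), 't': array([-0.30935152, -0.16927791,  1.6773412 ])}
top {'fx': 481.26036095118275, 'fy': 481.26036095118275, 'cx': 310.8389770917434, 'cy': 232.63555552719242, 'R': array([[-0.02806522, -0.99934972, -0.02263792],
       [-0.98773817,  0.03120429, -0.15296927],
       [ 0.1535762 ,  0.01806722, -0.98797162]]), 't': array([-0.01505505,  0.63064168,  1.09209027])}
h.py
pics
```

View pics/scene0.png

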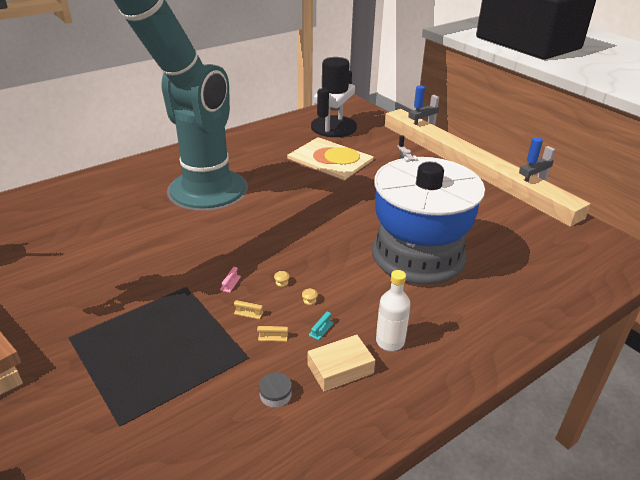

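View pics/top0.png

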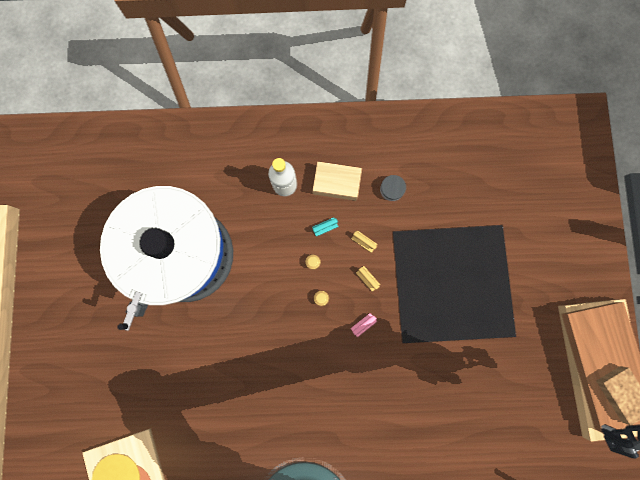

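Scene picture: brass pulls at (249,309) and (273,333), brass knobs at (282,278) and (310,296). The look-alikes are the pink pull (231,279) and turquoise pull (321,325). In the top view the brass parts are at (368,278), (364,241), (321,298) and (313,262), the catch post is near (124,325), and the lid knob is at (157,243). Next I'll measure them.

Run:
```python
from h import *
q=load('top0'); W=cloud(q); p=q['p']; hsv=cv2.cvtColor(p,cv2.COLOR_RGB2HSV)
print('table z',np.nanmedian(W[150:350,280:300,2]))
for n,(u,v) in dict(pullA=(368,278),pullB=(364,241),knA=(321,298),knB=(313,262),pink=(364,325),turq=(325,227),bottle=(281,165),offcut=(338,180),tin=(393,187)).items():
    w=W[v-22:v+23,u-26:u+27].reshape(-1,3); c=np.nanmedian(W[v-1:v+2,u-1:u+2].reshape(-1,3),0)
    m=(w[:,2]>0.014)&(np.linalg.norm(w[:,:2]-c[:2],axis=1)<.045)
    x=w[m]; top=x[x[:,2]>np.nanmax(x[:,2])-.009]
    box=cv2.minAreaRect(top[:,:2].astype(np.float32)*1000)
    e,V=np.linalg.eigh(np.cov(top[:,:2].T)); 
    print(n,np.round(box[0],1),np.round(box[1],1),'ax deg',round(np.degrees(np.arctan2(V[1,1],V[0,1])),1),'z',np.nanmax(x[:,2]).round(4),'med',np.nanmean(top,0).round(4))
# lid
lid=(hsv[...,1]<40)&(hsv[...,2]>150)&(W[...,2]>.19)&(W[...,2]<.24)
x=W[lid]; e=cv2.fitEllipse(cv2.convexHull(x[:,:2].astype(np.float32)*1000)); print('lid',e,np.median(x[:,2]))
kn=(W[...,2]>.245)&(W[...,2]<.27)&(abs(W[...,0]-e[0][0]/1000)<.06)&(abs(W[...,1]-e[0][1]/1000)<.06)
print('knob',cv2.minEnclosingCircle(W[kn][:,:2].astype(np.float32)*1000),W[kn].mean(0),kn.sum())
mt=(p.max(-1)<60)&(W[...,2]<.01)&(W[...,1]<-.1)&(W[...,1]>-.5)&(W[...,0]>.3)
m2=np.zeros_like(mt); m2[225:345,390:518]=mt[225:345,390:518]
print('mat',cv2.minAreaRect(W[m2][:,:2].astype(np.float32)*1000))
big=cv2.resize(p[270:350,80:190],None,fx=5,fy=5,interpolation=cv2.INTER_CUBIC)
s=load('scene0')['p']; b2=cv2.resize(s[125:205,360:500],None,fx=5,fy=5,interpolation=cv2.INTER_CUBIC)
out=np.zeros((600,800,3),np.uint8)
b3=cv2.resize(s[255:350,215:345],None,fx=3,fy=3); 
b1=cv2.resize(big,(400,291)); b2=cv2.resize(b2,(509,291)); out[:291,:400]=b1; out[:291,400:]=b2[:,:400]; out[300:585,:390]=b3
b4=cv2.resize(p[210:340,290:400],None,fx=2.3,fy=2.3); out[300:300+b4.shape[0],400:400+b4.shape[1]]=b4
cv2.imwrite('pics/c1.png',out[:,:,::-1])
cw=cams.get_calibration('wrist'); print(cw)
```

```text
table z -0.0004466913726014563
pullA [ 520.9 -166.7] [63.4 12.2] ax deg -140.8 z 0.0294 med [ 0.5209 -0.1668  0.0252]
pullB [ 611.9 -161. ] [62.3 11.3] ax deg 53.5 z 0.0332 med [ 0.6111 -0.1623  0.0265]
knA [477.5 -50.8] [28.4 30.5] ax deg -148.8 z 0.0313 med [ 0.4774 -0.0521  0.0253]
knB [563.8 -34.2] [33.7 31.4] ax deg 49.8 z 0.0296 med [ 0.564  -0.0346  0.0244]
pink [ 411.2 -151.4] [12.  63.4] ax deg 125.6 z 0.0311 med [ 0.4115 -0.1519  0.0262]
turq [651.5 -66.3] [12.  62.1] ax deg 112.2 z 0.0313 med [ 0.6516 -0.0666  0.0258]
bottle [761.5  29.5] [26.8 26.7] ax deg -174.8 z 0.1842 med [0.7611 0.0299 0.1792]
offcut [ 760.6 -103.4] [89.  74.5] ax deg 82.5 z 0.046 med [ 0.7603 -0.1041  0.0396]
tin [ 741.6 -237.1] [58.6 58.9] ax deg 82.6 z 0.0332 med [ 0.7408 -0.2371  0.0272]
lid ((574.4215087890625, 276.28924560546875), (238.79986572265625, 289.4273986816406), 70.64395904541016) 0.21384822873615078
knob ((590.5888671875, 270.169677734375), 29.76103973388672) [0.589906   0.26884795 0.25479908] 680
mat ((503.43743896484375, -370.03515625), (269.08837890625, 266.2763977050781), 1.4833080768585205)
{'fx': 371.64829954431775, 'fy': 371.64829954431775, 'cx': 318.73151774038854, 'cy': 245.2281173036273, 'R': array([[ 0.36593362, -0.93063454, -0.00345531],
       [-0.89638788, -0.35346071,  0.26749636],
       [-0.25016267, -0.09478861, -0.96355267]]), 't': array([-0.64826018, -0.03517699,  0.37956397])}
```

View pics/c1.png

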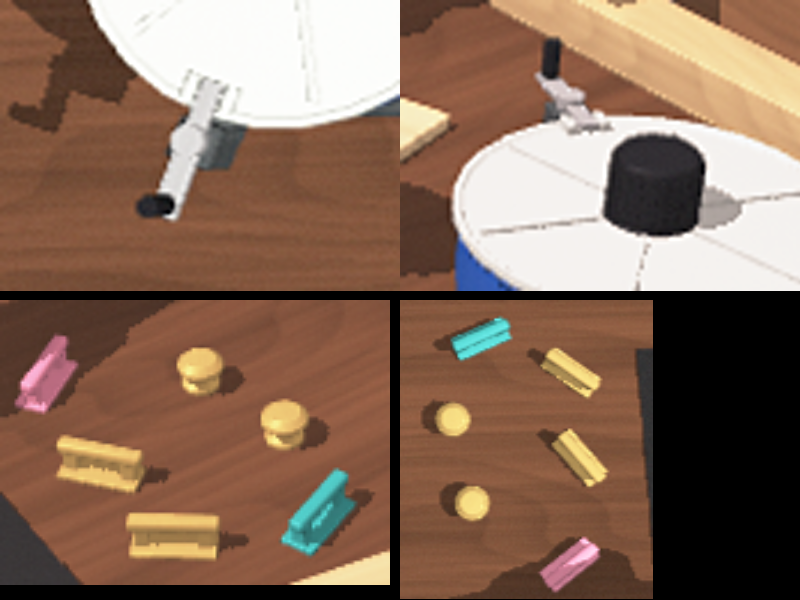

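The crop confirms the choice: two brass knobs and two brass pulls, with pink and turquoise as decoys. The catch is closed, with its nose on the lid edge and its black post at the outer end. Next I'll measure the catch.

Run:
```python
from h import *
C=np.array([.590,.270])
for n,(u0,u1,v0,v1) in dict(top0=(85,165,275,345),scene0=(385,430,128,165)).items():
    q=load(n); W=cloud(q); p=q['p'].astype(int)
    sub=np.zeros(p.shape[:2],bool); sub[v0:v1,u0:u1]=1
    R=np.linalg.norm(W[...,:2]-C,axis=-1)
    m=sub&(W[...,2]>.17)&(W[...,2]<.27)&(R>.123)&(R<.2)
    dk=m&(p.max(-1)<70)&(W[...,2]>.2); lt=m&(p.max(-1)>=100)
    for k,mm in (('dark',dk),('light',lt)):
        x=W[mm]; print(n,k,mm.sum()); 
        if mm.sum()>3: print(np.percentile(x,[2,50,98],axis=0).round(4), 'R',np.percentile(R[mm],[5,50,95]).round(3))
    x=W[lt]; x=x[x[:,2]>.205]; c=x.mean(0); e,V=np.linalg.eigh(np.cov(x[:,:2].T)); print('lever mean',c,'dir',V[:,1],'az of mean from C',np.degrees(np.arctan2(*(c[:2]-C)[::-1])),'dirdeg',np.degrees(np.arctan2(V[1,1],V[0,1])))
    for a in W[dk&(W[...,2]>.238)][::3]: print(a.round(4),end=' ')
    print()
```

```text
top0 dark 61
[[0.4243 0.3093 0.2062]
 [0.43   0.3293 0.2427]
 [0.4732 0.3368 0.2499]] R [0.129 0.171 0.177]
top0 light 248
[[0.4249 0.308  0.2048]
 [0.4562 0.3223 0.2208]
 [0.4755 0.336  0.2272]] R [0.124 0.143 0.169]
lever mean [0.45480103 0.32243411 0.22093089] dir [-0.96712027  0.25431946] az of mean from C 158.8022534598452 dirdeg 165.26673609790544
[0.4338 0.3356 0.2443] [0.4336 0.3298 0.2443] [0.432  0.334  0.2478] [0.4318 0.3288 0.2464] [0.4301 0.3343 0.2471] [0.4299 0.3283 0.2474] [0.4282 0.3365 0.2461] [0.4281 0.3303 0.2472] [0.4277 0.3278 0.2392] [0.4263 0.3318 0.2481] [0.4258 0.3297 0.2392] [0.4245 0.331  0.2499] 
scene0 dark 46
[[0.429  0.324  0.2223]
 [0.4353 0.3287 0.235 ]
 [0.4396 0.336  0.2478]] R [0.162 0.165 0.171]
scene0 light 86
[[0.4251 0.3098 0.2074]
 [0.4597 0.3209 0.2215]
 [0.4757 0.3368 0.2466]] R [0.125 0.14  0.173]
lever mean [0.45556177 0.32104451 0.22216701] dir [-0.94730115  0.32034441] az of mean from C 159.20885684575364 dirdeg 161.31624545141813
[0.4305 0.3278 0.2472] [0.4374 0.3312 0.249 ] [0.4312 0.3344 0.2429] [0.4334 0.3292 0.2426] [0.4359 0.3236 0.2425] [0.4369 0.3328 0.2404]
```

```bash
cat >> h.py <<'E'
def yaw_of(R): return np.degrees(np.arctan2(R[1,1],R[0,1]))
def plan(wps,maxs=4.2,maxt=5.5):
    """wps: (x,y,z,yaw deg of tool y, unwrapped). Prints one line per call: shift(tool axes, 40mm) and turn(6deg)."""
    s=arm.sense(); p=s['eef_pos'].copy(); R=Ro.from_quat(s['tool_rot']); yaw=yaw_of(R.as_matrix())
    print('t',round(s['time'],2),'at',p.round(4),'yaw',round(yaw,1),'q7',s['joint_pos'][6].round(2),'F',s['force'].round(1),'w',round(s['width'],3))
    for x,y,z,a in wps:
        d=np.array([x,y,z])-p; t=-(a-yaw)/6
        n=max(1,int(np.ceil(max(np.linalg.norm(d)/.04/maxs,abs(t)/maxt)-1e-6)))
        for i in range(n):
            sh=(R.inv().apply(d/n)/.04).round(3); tt=round(t/n,2)
            print('  ',sh.tolist(),tt); p=p+R.apply(sh*.04); R=R*Ro.from_rotvec([0,0,np.radians(6*tt)])
        yaw=a
        print('  -> yaw',a)
E
python3 - <<'E'
from h import *
plan([(.50,-.25,.36,0),(.4285,.332,.30,69),(.4285,.332,.229,69)])
E
```

```text
t 0.1 at [ 0.2377 -0.6044  0.2304] yaw -68.5 q7 -0.06 F [0.1 0.9 0.2] w 0.995
   [3.115, -1.95, -1.077] -3.81
   [3.628, -0.587, -1.077] -3.81
   [3.571, 0.869, -1.077] -3.81
  -> yaw 0
   [3.637, -0.443, 0.381] -2.88
   [3.605, 0.657, 0.381] -2.88
   [3.247, 1.698, 0.381] -2.88
   [2.596, 2.586, 0.381] -2.88
  -> yaw 69
   [-0.003, -0.002, 1.774] 0.0
  -> yaw 69
```

Emit:
step_arm([
  [40,[3.115,-1.95,-1.077],-3.81],
  [40,[3.115,-1.95,-1.077],-3.81],
  [40,[3.115,-1.95,-1.077],-3.81],
  [40,[3.115,-1.95,-1.077],-3.81],
  [40,[3.115,-1.95,-1.077],-3.81],
])

```text
time: 0.52
eef_pos: [0.3313, -0.4814, 0.2763]
tool_rot: [0.924, 0.382, 0.002, 0.001]
force: [0.3, 0.2, -0.5]
width: 0.47
```

Emit:
step_arm([
  [40,[3.628,-0.587,-1.077],-3.81],
  [40,[3.628,-0.587,-1.077],-3.81],
  [40,[3.628,-0.587,-1.077],-3.81],
  [40,[3.628,-0.587,-1.077],-3.81],
  [40,[3.628,-0.587,-1.077],-3.81],
])

```text
time: 0.93
eef_pos: [0.4176, -0.363, 0.3193]
tool_rot: [0.83, 0.558, 0.002, 0.001]
force: [-0.4, 0.2, 0.0]
width: 0.463
```

Emit:
step_arm([
  [40,[3.57,0.87,-1.077],-3.81],
  [40,[3.57,0.87,-1.077],-3.81],
  [40,[3.57,0.87,-1.077],-3.81],
  [40,[3.57,0.87,-1.077],-3.81],
  [40,[3.57,0.87,-1.077],-3.81],
])

```text
time: 1.35
eef_pos: [0.5041, -0.2447, 0.3621]
tool_rot: [0.703, 0.711, 0.002, 0.001]
force: [0.8, 1.2, -0.3]
width: 0.468
```

```bash
python3 -c "
from h import *
plan([(.4285,.332,.30,69),(.4285,.332,.229,69)]); print(arm.sense()['joint_pos'].round(2))"
```

```text
t 1.35 at [ 0.5041 -0.2447  0.3621] yaw 0.6 q7 0.31 F [ 0.8  1.2 -0.3] w 0.468
   [3.608, -0.437, 0.392] -2.85
   [3.577, 0.643, 0.392] -2.85
   [3.23, 1.667, 0.392] -2.85
   [2.597, 2.543, 0.392] -2.85
  -> yaw 69
   [0.006, -0.005, 1.776] 0.0
  -> yaw 69
[ 0.75  0.24 -0.43  1.64  0.1   1.28  0.31]
```

Emit:
step_arm([
  [40,[3.61,-0.44,0.39],-2.85],
  [40,[3.61,-0.44,0.39],-2.85],
  [40,[3.61,-0.44,0.39],-2.85],
  [40,[3.61,-0.44,0.39],-2.85],
  [40,[3.61,-0.44,0.39],-2.85],
])

```text
time: 1.77
eef_pos: [0.4814, -0.1015, 0.3443]
tool_rot: [0.591, 0.806, -0.0, -0.001]
force: [-0.1, -0.0, 0.1]
width: 0.469
```

Emit:
step_arm([
  [40,[3.58,0.64,0.39],-2.85],
  [40,[3.58,0.64,0.39],-2.85],
  [40,[3.58,0.64,0.39],-2.85],
  [40,[3.58,0.64,0.39],-2.85],
  [40,[3.58,0.64,0.39],-2.85],
])

```text
time: 2.18
eef_pos: [0.4637, 0.042, 0.3289]
tool_rot: [0.465, 0.885, 0.0, -0.001]
force: [-0.7, -0.6, -0.2]
width: 0.472
```

Emit:
step_arm([
  [40,[3.23,1.67,0.39],-2.85],
  [40,[3.23,1.67,0.39],-2.85],
  [40,[3.23,1.67,0.39],-2.85],
  [40,[3.23,1.67,0.39],-2.85],
  [40,[3.23,1.67,0.39],-2.85],
])

```text
time: 2.6
eef_pos: [0.4465, 0.1859, 0.3132]
tool_rot: [0.329, 0.944, 0.001, -0.001]
force: [-0.0, -0.6, 0.3]
width: 0.469
```

Emit:
step_arm([
  [40,[2.6,2.54,0.39],-2.85],
  [40,[2.6,2.54,0.39],-2.85],
  [40,[2.6,2.54,0.39],-2.85],
  [40,[2.6,2.54,0.39],-2.85],
  [40,[2.6,2.54,0.39],-2.85],
])

```text
time: 3.02
eef_pos: [0.4291, 0.3295, 0.297]
tool_rot: [0.185, 0.983, 0.001, -0.001]
force: [-0.1, -0.7, -1.2]
width: 0.47
```

```bash
python3 -c "
from h import *
save('wrist','w1'); save('scene','s1')
plan([(.4285,.332,.229,69)]); print(arm.sense()['joint_pos'].round(2)); print(cams.get_calibration('wrist'))
a=cv2.imread('pics/w1.png'); b=cv2.imread('pics/s1.png')[90:270,320:560]
cv2.imwrite('pics/v1.png',np.hstack([cv2.resize(a,(480,360)),cv2.resize(b,(320,240),interpolation=2).repeat(1,0)[:240] if 0 else cv2.copyMakeBorder(cv2.resize(b,(320,240),interpolation=2),0,120,0,0,0)]))"
```

```text
t 3.12 at [0.4308 0.3253 0.2971] yaw 68.3 q7 0.22 F [-0.7 -0.5 -1. ] w 0.469
   [0.113, 0.137, 1.703] -0.11
  -> yaw 69
[ 0.01  0.36 -0.9   1.75  0.3   1.18  0.22]
{'fx': 371.64829954431775, 'fy': 371.64829954431775, 'cx': 318.73151774038854, 'cy': 245.2281173036273, 'R': array([[ 3.69301117e-01,  9.29309665e-01, -4.82503966e-04],
       [ 8.95872043e-01, -3.55875122e-01,  2.66019133e-01],
       [ 2.47042440e-01, -9.86734246e-02, -9.63967628e-01]]), 't': array([-0.46152207, -0.32163286,  0.36755089])}
```

View pics/v1.png

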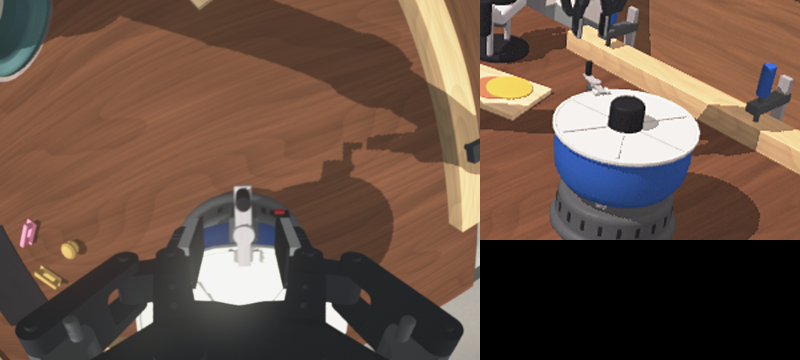

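```bash
cat >> h.py <<'E'
def wproj(X,c):
    x=np.asarray(c['R'])@np.array(X)+np.asarray(c['t']); r=np.hypot(x[0],x[1]); th=np.arctan2(r,x[2])
    return c['cx']+c['fx']*th*x[0]/r, c['cy']+c['fy']*th*x[1]/r, x[2]
def wpix(u,v,d,c):
    dx,dy=u-c['cx'],v-c['cy']; r=np.hypot(dx,dy); th=r/c['fx']
    x=np.array([d*np.tan(th)*dx/r,d*np.tan(th)*dy/r,d]); return np.asarray(c['R']).T@(x-np.asarray(c['t']))
E
python3 - <<'E'
from h import *
q=load('w1'); s=arm.sense(); print(s['eef_pos'])
for X in [(.4285,.332,.249),(.4285,.332,.223),(.4621,.3191,.223)]: print(wproj(X,q))
a=q['p'][220:380,260:400]; cv2.imwrite('pics/v2.png',cv2.resize(a,None,fx=4,fy=4,interpolation=2)[:,:,::-1])
for v in range(250,300,6):
    print(v,[tuple(wpix(u,v,q['d'][v,u],q).round(3)) for u in (318,323,328)])
E
```

```text
[0.43076143 0.3253405  0.29712506]
(np.float64(325.8848290652028), np.float64(266.7202334722436), np.float64(0.20087672400366477))
(np.float64(325.0824196672372), np.float64(253.02567207440433), np.float64(0.22594740628337381))
(np.float64(325.28416271507103), np.float64(306.9027134252781), np.float64(0.23548366668303125))
250 [(np.float64(0.425), np.float64(0.329), np.float64(0.222)), (np.float64(0.426), np.float64(0.332), np.float64(0.224)), (np.float64(0.428), np.float64(0.334), np.float64(0.222))]
256 [(np.float64(0.426), np.float64(0.328), np.float64(0.231)), (np.float64(0.426), np.float64(0.331), np.float64(0.236)), (np.float64(0.427), np.float64(0.334), np.float64(0.235))]
262 [(np.float64(0.427), np.float64(0.328), np.float64(0.242)), (np.float64(0.426), np.float64(0.331), np.float64(0.246)), (np.float64(0.427), np.float64(0.334), np.float64(0.246))]
268 [(np.float64(0.428), np.float64(0.328), np.float64(0.248)), (np.float64(0.43), np.float64(0.33), np.float64(0.246)), (np.float64(0.43), np.float64(0.333), np.float64(0.246))]
274 [(np.float64(0.431), np.float64(0.326), np.flo
[... 152 characters left out ...]
44), np.float64(0.321), np.float64(0.22)), (np.float64(0.436), np.float64(0.328), np.float64(0.247)), (np.float64(0.437), np.float64(0.33), np.float64(0.247))]
286 [(np.float64(0.448), np.float64(0.32), np.float64(0.221)), (np.float64(0.449), np.float64(0.323), np.float64(0.22)), (np.float64(0.45), np.float64(0.326), np.float64(0.222))]
292 [(np.float64(0.452), np.float64(0.318), np.float64(0.22)), (np.float64(0.453), np.float64(0.321), np.float64(0.221)), (np.float64(0.454), np.float64(0.324), np.float64(0.221))]
298 [(np.float64(0.455), np.float64(0.317), np.float64(0.222)), (np.float64(0.457), np.float64(0.32), np.float64(0.221)), (np.float64(0.458), np.float64(0.323), np.float64(0.221))]
```

View pics/v2.png

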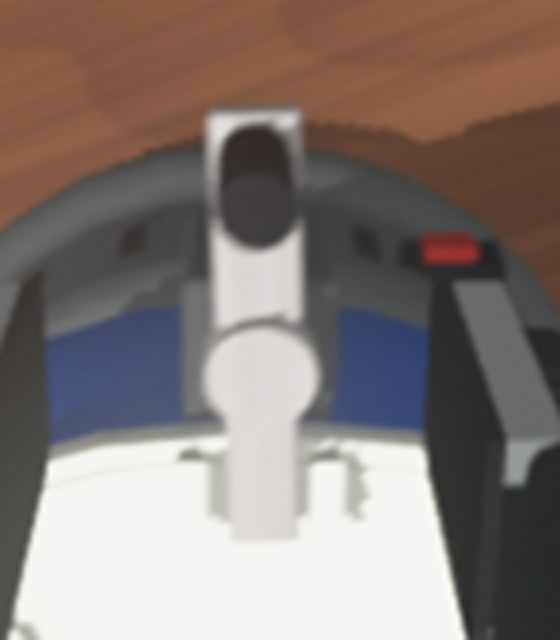

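The wrist picture shows the catch post at (325,272), centred between the open fingers, with the pivot disc at (325,314). I'll descend around the post, cage it loosely and swing it.

Emit:
step_arm([
  [40,[0.06,0.13,0.9],-0.2],
  [40,[0.06,0.13,1.7],-0.2],
  [18,[0.06,0.13,1.7],-0.2],
  [18,[0.06,0.13,1.7],-0.2],
  [18,[0.06,0.13,1.7],-0.2],
])

```text
time: 3.53
eef_pos: [0.4307, 0.3319, 0.2316]
tool_rot: [0.178, 0.984, 0.0, 0.001]
force: [0.4, -0.3, 0.3]
width: 0.213
```

Run:
```python
from h import *
P=np.array([.465,.3185]); 
w=[]
for t in (31,62,93):
    a=np.radians(159.5+t); w.append((P[0]+.036*np.cos(a),P[1]+.036*np.sin(a),.229,69.5+t))
plan(w)
```

```text
t 3.53 at [0.4307 0.3319 0.2316] yaw 69.5 q7 0.17 F [ 0.4 -0.3  0.3] w 0.213
   [-0.149, -0.477, 0.064] -5.17
  -> yaw 100.5
   [-0.128, -0.463, -0.0] -5.17
  -> yaw 131.5
   [-0.129, -0.464, 0.001] -5.17
  -> yaw 162.5
```

Emit:
step_arm([
  [18,[-0.01,-0.1,0.05],-1.03],
  [18,[-0.03,-0.2,0.06],-2.07],
  [18,[-0.06,-0.3,0.06],-3.1],
  [18,[-0.1,-0.39,0.06],-4.14],
  [18,[-0.15,-0.48,0.06],-5.17],
])

```text
time: 3.95
eef_pos: [0.4293, 0.3145, 0.2306]
tool_rot: [-0.095, 0.995, 0.002, 0.002]
force: [-0.4, 6.0, -1.2]
width: 0.211
```

Emit:
step_arm([
  [18,[-0.005,-0.1,0],-1.03],
  [18,[-0.02,-0.19,0],-2.07],
  [18,[-0.05,-0.29,0],-3.1],
  [18,[-0.08,-0.38,0],-4.14],
  [18,[-0.13,-0.46,0],-5.17],
])

```text
time: 4.37
eef_pos: [0.4376, 0.2966, 0.2305]
tool_rot: [-0.358, 0.934, 0.001, 0.002]
force: [-1.4, 2.8, 1.8]
width: 0.216
```

Emit:
step_arm([
  [18,[-0.005,-0.1,0],-1.03],
  [18,[-0.02,-0.19,0],-2.07],
  [18,[-0.05,-0.29,0],-3.1],
  [18,[-0.08,-0.38,0],-4.14],
  [18,[-0.13,-0.46,0],-5.17],
])

```text
time: 4.78
eef_pos: [0.454, 0.2855, 0.2303]
tool_rot: [-0.594, 0.804, -0.0, 0.002]
force: [-2.0, 1.3, 1.4]
width: 0.207
```

Emit:
step_arm([
  [18,[0,0,0],0],
  [18,[0,0,0],0],
  [24,[0,0,-1],0],
  [24,[0,0,-2],0],
  [24,[0,0,-2.5],0],
])

```text
time: 5.2
eef_pos: [0.4533, 0.2867, 0.3326]
tool_rot: [-0.591, 0.806, -0.0, 0.003]
force: [0.2, 0.5, 0.5]
width: 0.279
```

Run:
```python
from h import *
plan([]); q=save('wrist','w2')[0]; print(arm.sense()['joint_pos'].round(2))
cv2.imwrite('pics/v3.png',q[100:480,100:540,::-1])
```

```text
t 5.2 at [0.4533 0.2867 0.3326] yaw 162.5 q7 1.75 F [0.2 0.5 0.5] w 0.279
[ 0.36  0.52 -1.35  1.71  0.53  1.34  1.75]
```

View pics/v3.png

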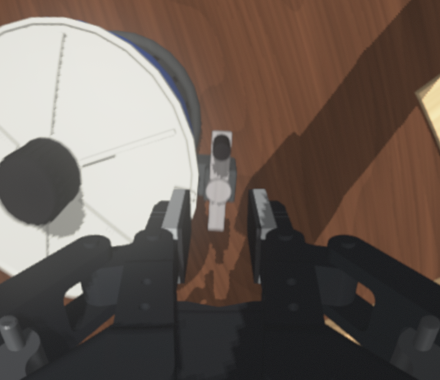

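The picture shows the lever turned to about 90° with its nose clear of the lid edge. Next I'll move above the knob while winding the wrist back.

Run:
```python
from h import *
q=load('scene0'); W=cloud(q); p=q['p'].astype(int)
m=np.zeros(p.shape[:2],bool); m[160:192,412:447]=1
k=m&(p.max(-1)<75)&(W[...,2]>.25)&(W[...,2]<.265); x=W[k]; print(k.sum(),cv2.minEnclosingCircle(x[:,:2].astype(np.float32)*1000),np.median(x[:,2]))
plan([(.591,.270,.335,162.5-33*8)],maxt=5.51)
```

```text
253 ((597.5408935546875, 265.06103515625), 27.39710807800293) 0.25540400880092734
t 5.25 at [0.4542 0.2878 0.335 ] yaw 162.5 q7 1.75 F [1.7 1.8 3.9] w 0.281
   [-0.075, -0.424, 0.003] 5.5
   [-0.294, -0.315, 0.003] 5.5
   [-0.418, -0.104, 0.003] 5.5
   [-0.407, 0.141, 0.003] 5.5
   [-0.265, 0.34, 0.003] 5.5
   [-0.037, 0.429, 0.003] 5.5
   [0.203, 0.38, 0.003] 5.5
   [0.377, 0.208, 0.003] 5.5
  -> yaw -101.5
```

Emit:
step_arm([
  [85,[-0.6,-3.45,0],5.5],
  [85,[-0.6,-3.45,0],5.5],
  [85,[-0.6,-3.45,0],5.5],
  [85,[-0.6,-3.45,0],5.5],
  [85,[-0.6,-3.45,0],5.5],
])

```text
time: 5.67
eef_pos: [0.5961, 0.2645, 0.3272]
tool_rot: [-0.332, 0.943, -0.0, 0.001]
force: [-0.6, -0.5, -0.2]
width: 0.967
```

Emit:
step_arm([
  [85,[0,0,0],5.5],
  [85,[0,0,0],5.5],
  [85,[0,0,0],5.5],
  [85,[0,0,0],5.5],
  [85,[0,0,0],5.5],
])

```text
time: 6.08
eef_pos: [0.5917, 0.267, 0.3287]
tool_rot: [-0.054, 0.999, -0.0, 0.001]
force: [0.9, -0.4, 0.3]
width: 0.993
```

Emit:
step_arm([
  [85,[0,0,0],5.5],
  [85,[0,0,0],5.5],
  [85,[0,0,0],5.5],
  [85,[0,0,0],5.5],
  [85,[0,0,0],5.5],
])

```text
time: 6.5
eef_pos: [0.5917, 0.2669, 0.3288]
tool_rot: [0.232, 0.973, 0.0, 0.001]
force: [-0.0, 0.5, 0.3]
width: 0.992
```

Emit:
step_arm([
  [85,[0,0,0],5.5],
  [85,[0,0,0],5.5],
  [85,[0,0,0],5.5],
  [85,[0,0,0],5.5],
  [85,[0,0,0],5.5],
])

```text
time: 6.92
eef_pos: [0.5917, 0.267, 0.3289]
tool_rot: [0.499, 0.867, 0.0, 0.001]
force: [0.1, -0.1, 0.7]
width: 0.999
```

Emit:
step_arm([
  [85,[0,0,0],5.5],
  [85,[0,0,0],5.5],
  [85,[0,0,0],5.5],
  [85,[0,0,0],5.5],
  [85,[0,0,0],5.5],
])

```text
time: 7.33
eef_pos: [0.5917, 0.267, 0.3289]
tool_rot: [0.724, 0.69, 0.001, 0.001]
force: [0.4, 0.2, 0.6]
width: 0.993
```

Run:
```python
from h import *
plan([(.593,.269,.30,0)]); print(arm.sense()['joint_pos'].round(2))
q=save('wrist','w3')[0]; cv2.imwrite('pics/v4.png',q[:,:,::-1])
```

```text
t 7.33 at [0.5917 0.267  0.3289] yaw -2.8 q7 -0.72 F [0.4 0.2 0.6] w 0.993
   [0.051, 0.029, 0.722] -0.47
  -> yaw 0
[-0.07  0.46 -0.58  1.46  0.26  1.29 -0.72]
```

View pics/v4.png

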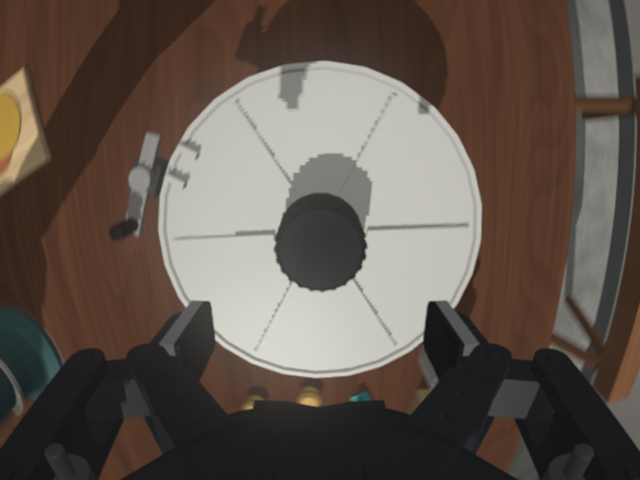

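Run:
```python
from h import *
q=load('w3'); 
d=np.median(q['d'][240:256,313:329]); print('knob',wpix(321,248,d,q), d)
c=q; 
def onz(u,v,z):
    a=wpix(u,v,.1,c); b=wpix(u,v,.3,c); return a+(b-a)*(z-a[2])/(b[2]-a[2])
print(onz(321,248,.256)); E=[onz(u,v,.217) for u,v in((320,60),(320,376),(159,217),(481,217),(205,103),(440,103))]
print(np.round(E,4)); x=np.array(E)[:,:2]
A=np.c_[2*x,np.ones(len(x))]; s=np.linalg.lstsq(A,(x**2).sum(1),rcond=None)[0]; print('circ',s[:2],np.sqrt(s[2]+s[0]**2+s[1]**2))
```

```text
knob [0.59317092 0.27365126 0.25587328] 0.22403592
[0.59317175 0.27368721 0.256     ]
[[0.5988 0.3941 0.217 ]
 [0.5868 0.153  0.217 ]
 [0.4742 0.2925 0.217 ]
 [0.7131 0.2804 0.217 ]
 [0.5178 0.3709 0.217 ]
 [0.681  0.3631 0.217 ]]
circ [0.59370845 0.27484807] 0.12138382318048363
```

Emit:
step_arm([
  [85,[0,0,0],5.5],
  [85,[0,0,0],5.5],
  [85,[0,0,0],5.5],
  [85,[0,0,0],5.5],
  [85,[0,0,0],5.5],
])

```text
time: 7.8
eef_pos: [0.5916, 0.2671, 0.3286]
tool_rot: [0.89, 0.457, 0.001, 0.0]
force: [-1.3, 0.8, -0.6]
width: 0.992
```

Emit:
step_arm([
  [85,[0,0,0],5.5],
  [85,[0,0,0],5.5],
  [85,[0,0,0],5.5],
  [85,[0,0,0],5.5],
  [85,[0,0,0],5.5],
])

```text
time: 8.22
eef_pos: [0.5916, 0.2671, 0.3286]
tool_rot: [0.983, 0.185, 0.001, -0.0]
force: [-0.6, 0.0, -0.4]
width: 0.992
```

Emit:
step_arm([
  [85,[0,0,0],5.5],
  [85,[0,0,0],5.5],
  [85,[0,0,0],5.5],
  [85,[0,0,0],5.5],
  [85,[0,0,0],5.5],
])

```text
time: 8.63
eef_pos: [0.5916, 0.2671, 0.3286]
tool_rot: [0.995, -0.101, 0.001, -0.0]
force: [0.5, -0.1, 0.1]
width: 0.991
```

Run:
```python
from h import *
plan([(.593,.269,.23,0)]); print(arm.sense()['joint_pos'].round(2))
```

```text
t 8.63 at [0.5916 0.2671 0.3286] yaw -101.6 q7 -2.33 F [ 0.5 -0.1  0.1] w 0.991
   [0.005, -0.013, 0.616] -4.24
   [0.01, -0.009, 0.616] -4.24
   [0.013, -0.004, 0.616] -4.24
   [0.014, 0.002, 0.616] -4.24
  -> yaw 0
[-0.29  0.41 -0.25  1.48  0.1   1.27 -2.33]
```

Run:
```python
from h import *
plan([(.593,.271,.220,-125.6)])
```

```text
t 8.63 at [0.5916 0.2671 0.3286] yaw -101.6 q7 -2.33 F [ 0.5 -0.1  0.1] w 0.991
   [0.011, -0.1, 2.716] 3.99
  -> yaw -125.6
```

Emit:
step_arm([
  [85,[0.01,-0.1,0.6],1],
  [85,[0.01,-0.1,1.3],2],
  [85,[0.01,-0.1,2],3],
  [85,[0.01,-0.1,2.4],4],
  [85,[0.01,-0.1,2.7],4],
])

```text
time: 9.05
eef_pos: [0.592, 0.2705, 0.2182]
tool_rot: [0.953, -0.304, -0.0, 0.001]
force: [0.3, 0.5, -0.0]
width: 0.995
```

Emit:
step_arm([
  [52,[0,0,0],0],
  [52,[0,0,0],0],
  [52,[0,0,0],0],
  [52,[0,0,0],0],
  [52,[0,0,0],0],
], force=40)

```text
time: 9.47
eef_pos: [0.5935, 0.2713, 0.2215]
tool_rot: [0.953, -0.303, 0.001, -0.001]
force: [0.1, -0.5, 3.6]
width: 0.65
```

Run:
```python
from h import *
plan([(.593,.271,.220,-125.6)]); s=arm.sense(); R=Ro.from_quat(s['tool_rot']); print('tool F',R.inv().apply(s['force']),'T',R.inv().apply(s['wrist_torque']))
```

```text
t 9.47 at [0.5935 0.2713 0.2215] yaw -125.2 q7 -2.74 F [ 0.1 -0.5  3.6] w 0.65
   [-0.007, 0.015, 0.038] 0.06
  -> yaw -125.6
tool F [ 0.37909459  0.29849283 -3.57971866] T [-0.39255654 -0.0091831  -0.12523626]
```

Emit:
step_arm([
  [50,[0,0,0],0],
  [50,[0,0,-0.004],-1.1],
  [50,[0,0,-0.008],-2.2],
  [50,[0,0,-0.011],-3.3],
  [50,[0,0,-0.015],-4.4],
], force=60)

```text
time: 9.88
eef_pos: [0.5935, 0.2714, 0.2216]
tool_rot: [0.997, -0.075, 0.001, -0.001]
force: [0.7, -0.1, 2.0]
width: 0.644
```

Emit:
step_arm([
  [50,[0,0,-0.004],-1.1],
  [50,[0,0,-0.007],-2.2],
  [50,[0,0,-0.011],-3.3],
  [50,[0,0,-0.015],-4.4],
  [50,[0,0,-0.018],-5.5],
])

```text
time: 10.3
eef_pos: [0.5928, 0.2714, 0.2217]
tool_rot: [0.977, 0.211, 0.0, -0.0]
force: [-1.8, -0.3, 0.8]
width: 0.642
```

Run:
```python
from h import *
plan([]); s=arm.sense(); R=Ro.from_quat(s['tool_rot']); print('tool F',R.inv().apply(s['force']),'T',R.inv().apply(s['wrist_torque']))
q=save('scene','s2')[0]; cv2.imwrite('pics/v5.png',cv2.resize(q[60:280,320:560],None,fx=2,fy=2,interpolation=2)[:,:,::-1])
```

```text
t 10.3 at [0.5928 0.2714 0.2217] yaw -65.6 q7 -1.79 F [-1.8 -0.3  0.8] w 0.642
tool F [-1.73637755 -0.41527207 -0.82572029] T [ 0.12347267 -0.29535096  0.08270725]
```

View pics/v5.png

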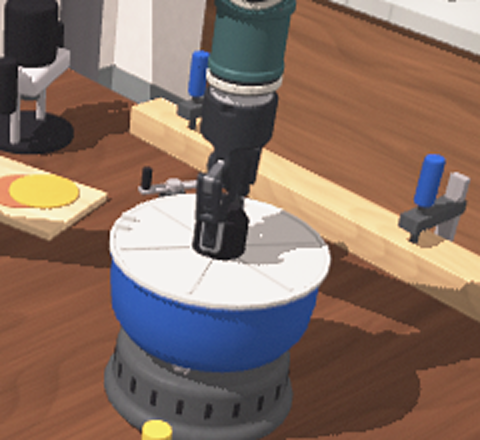

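The lid turns: its ribs have moved about 60° anticlockwise to (120,225) in the crop. Continuing.

Emit:
step_arm([
  [50,[0,0,-0.004],-1.1],
  [50,[0,0,-0.007],-2.2],
  [50,[0,0,-0.011],-3.3],
  [50,[0,0,-0.015],-4.4],
  [50,[0,0,-0.018],-5.5],
])

```text
time: 10.77
eef_pos: [0.5927, 0.2713, 0.2223]
tool_rot: [0.878, 0.479, 0.0, -0.0]
force: [-1.5, 0.1, 1.6]
width: 0.643
```

Emit:
step_arm([
  [50,[0,0,-0.004],-1.1],
  [50,[0,0,-0.007],-2.2],
  [50,[0,0,-0.011],-3.3],
  [50,[0,0,-0.015],-4.4],
  [50,[0,0,-0.018],-5.5],
])

```text
time: 11.18
eef_pos: [0.5926, 0.2713, 0.223]
tool_rot: [0.705, 0.709, 0.0, -0.0]
force: [-1.8, 0.3, 1.6]
width: 0.643
```

Emit:
step_arm([
  [50,[0,0,-0.004],-1.1],
  [50,[0,0,-0.007],-2.2],
  [50,[0,0,-0.011],-3.3],
  [50,[0,0,-0.015],-4.4],
  [50,[0,0,-0.018],-5.5],
])

```text
time: 11.6
eef_pos: [0.5925, 0.2714, 0.2236]
tool_rot: [0.475, 0.88, 0.0, -0.0]
force: [-2.3, 0.5, 2.1]
width: 0.648
```

Emit:
step_arm([
  [50,[0,0,-0.004],-1.1],
  [50,[0,0,-0.007],-2.2],
  [50,[0,0,-0.011],-3.3],
  [50,[0,0,-0.015],-4.4],
  [50,[0,0,-0.018],-5.5],
])

```text
time: 12.02
eef_pos: [0.5921, 0.2713, 0.2243]
tool_rot: [0.205, 0.979, -0.0, -0.0]
force: [-2.3, -1.7, 3.4]
width: 0.643
```

Emit:
step_arm([
  [50,[0,0,-0.004],-1.1],
  [50,[0,0,-0.007],-2.2],
  [50,[0,0,-0.011],-3.3],
  [50,[0,0,-0.015],-4.4],
  [50,[0,0,-0.018],-5.5],
])

```text
time: 12.43
eef_pos: [0.5924, 0.271, 0.2251]
tool_rot: [-0.081, 0.997, -0.0, -0.0]
force: [-2.6, -1.5, 3.0]
width: 0.642
```

Emit:
step_arm([
  [50,[0,0,-0.004],-1.1],
  [50,[0,0,-0.007],-2.2],
  [50,[0,0,-0.011],-3.3],
  [50,[0,0,-0.015],-4.4],
  [50,[0,0,-0.018],-5.5],
])

```text
time: 12.85
eef_pos: [0.5927, 0.271, 0.2257]
tool_rot: [-0.361, 0.933, -0.0, -0.0]
force: [-1.6, -0.4, 2.3]
width: 0.644
```

Emit:
step_arm([
  [50,[0,0,-0.004],-1.1],
  [50,[0,0,-0.007],-2.2],
  [50,[0,0,-0.011],-3.3],
  [50,[0,0,-0.015],-4.4],
  [50,[0,0,-0.018],-5.5],
])

```text
time: 13.27
eef_pos: [0.5925, 0.2711, 0.2264]
tool_rot: [-0.611, 0.792, 0.0, -0.0]
force: [-2.0, -1.4, 3.5]
width: 0.643
```

Run:
```python
from h import *
plan([]); s=arm.sense(); R=Ro.from_quat(s['tool_rot']); print('tool F',R.inv().apply(s['force']),'T',R.inv().apply(s['wrist_torque']),s['joint_pos'].round(2))
```

```text
t 13.27 at [0.5925 0.2711 0.2264] yaw 165.3 q7 1.81 F [-2.  -1.4  3.5] w 0.643
tool F [ 1.86364616  1.60895739 -3.4485449 ] T [-0.36534398  0.39087593  0.09042638] [ 0.27  0.85 -1.25  1.55  0.82  1.34  1.81]
```

Emit:
step_arm([
  [50,[0,0,-0.004],-1.1],
  [50,[0,0,-0.007],-2.2],
  [50,[0,0,-0.011],-3.3],
  [50,[0,0,-0.015],-4.4],
  [50,[0,0,-0.018],-5.5],
])

```text
time: 13.68
eef_pos: [0.5923, 0.2709, 0.2271]
tool_rot: [0.81, -0.586, -0.0, 0.001]
force: [-3.4, -2.4, 5.1]
width: 0.643
```

Emit:
step_arm([
  [85,[0,0,0],0],
  [85,[0,0,0],0],
  [85,[0,0,0],0],
  [85,[0,0,-0.1],0.5],
  [85,[0,0,-0.1],1.6],
])

```text
time: 14.1
eef_pos: [0.593, 0.2712, 0.231]
tool_rot: [0.756, -0.655, -0.0, -0.0]
force: [-1.1, -0.2, -0.5]
width: 0.994
```

Emit:
step_arm([
  [85,[0,0,0],5.8],
  [85,[0,0,0],5.8],
  [85,[0,0,0],5.8],
  [85,[0,0,0],5.8],
  [85,[0,0,0],5.8],
])

```text
time: 14.52
eef_pos: [0.593, 0.271, 0.2309]
tool_rot: [-0.524, 0.852, -0.0, 0.0]
force: [0.1, -0.1, -0.3]
width: 0.995
```

Emit:
step_arm([
  [85,[0,0,0],5.8],
  [85,[0,0,0],5.8],
  [85,[0,0,0],5.8],
  [85,[0,0,0],5.8],
  [85,[0,0,0],5.8],
])

```text
time: 14.93
eef_pos: [0.593, 0.271, 0.231]
tool_rot: [-0.245, 0.969, -0.0, 0.0]
force: [0.4, -0.9, 0.2]
width: 0.992
```

Emit:
step_arm([
  [85,[0,0,0],5.8],
  [85,[0,0,0],5.8],
  [85,[0,0,0],5.8],
  [85,[0,0,0],5.8],
  [85,[0,0,0],5.8],
])

```text
time: 15.35
eef_pos: [0.5929, 0.271, 0.2311]
tool_rot: [0.056, 0.998, 0.0, 0.0]
force: [0.0, 0.6, 0.5]
width: 0.995
```

Emit:
step_arm([
  [85,[0,0,0],5.8],
  [85,[0,0,0],5.8],
  [85,[0,0,0],5.8],
  [85,[0,0,0],5.8],
  [85,[0,0,0],5.8],
])

```text
time: 15.77
eef_pos: [0.5929, 0.271, 0.2311]
tool_rot: [0.352, 0.936, 0.0, 0.0]
force: [-0.1, 0.3, -0.3]
width: 0.992
```

Emit:
step_arm([
  [85,[0,0,0],5.8],
  [85,[0,0,0],5.8],
  [85,[0,0,0],5.8],
  [85,[0,0,0],5.8],
  [85,[0,0,0],5.8],
])

```text
time: 16.18
eef_pos: [0.5929, 0.2711, 0.2312]
tool_rot: [0.616, 0.788, 0.0, 0.0]
force: [-0.3, 0.3, 0.1]
width: 0.998
```

Emit:
step_arm([
  [85,[0,0,0],5.8],
  [85,[0,0,0],5.8],
  [85,[0,0,0],5.8],
  [85,[0,0,0],5.8],
  [85,[0,0,0],5.8],
])

```text
time: 16.6
eef_pos: [0.5929, 0.2711, 0.2312]
tool_rot: [0.823, 0.568, 0.001, 0.0]
force: [-0.3, 1.1, -0.9]
width: 0.996
```

Emit:
step_arm([
  [85,[0,0,0],5.8],
  [85,[0,0,0],5.8],
  [85,[0,0,0],5.8],
  [85,[0,0,0],5.8],
  [85,[0,0,0],5.8],
])

```text
time: 17.02
eef_pos: [0.5929, 0.2712, 0.2312]
tool_rot: [0.955, 0.296, 0.001, -0.0]
force: [0.6, -0.3, -0.1]
width: 0.996
```

Emit:
step_arm([
  [85,[0,0,0],5.8],
  [85,[0,0,0],5.8],
  [85,[0,0,0],5.8],
  [85,[0,0,0],5.8],
  [85,[0,0,0],5.8],
])

```text
time: 17.43
eef_pos: [0.5929, 0.2712, 0.2312]
tool_rot: [1.0, -0.004, 0.001, -0.0]
force: [0.3, -0.8, -0.4]
width: 0.996
```

Run:
```python
from h import *
plan([]); s=arm.sense(); print(s['joint_pos'].round(2))
```

```text
t 17.43 at [0.5929 0.2712 0.2312] yaw -90.4 q7 -2.19 F [ 0.3 -0.8 -0.4] w 0.996
[-0.26  0.5  -0.31  1.58  0.16  1.09 -2.19]
```

Emit:
step_arm([
  [85,[0,0,0],5.3],
  [85,[0,0,0],5.3],
  [85,[0,0,0.1],5.3],
  [85,[0,0,0.1],5.3],
  [85,[0,0,0.1],5.3],
])

```text
time: 17.85
eef_pos: [0.5927, 0.2712, 0.227]
tool_rot: [0.961, -0.277, 0.0, -0.0]
force: [0.3, -0.4, -0.8]
width: 0.997
```

Emit:
step_arm([
  [50,[0,0,0],0],
  [50,[0,0,0],0],
  [50,[0,0,0],0],
  [50,[0,0,0],0],
  [50,[0,0,0],0],
])

```text
time: 18.27
eef_pos: [0.5933, 0.2718, 0.2276]
tool_rot: [0.962, -0.273, 0.001, -0.001]
force: [1.2, 1.8, 3.0]
width: 0.644
```

Emit:
step_arm([
  [50,[0,0,-0.004],-1.1],
  [50,[0,0,-0.007],-2.2],
  [50,[0,0,-0.011],-3.3],
  [50,[0,0,-0.015],-4.4],
  [50,[0,0,-0.018],-5.5],
])

```text
time: 18.68
eef_pos: [0.5924, 0.2717, 0.2282]
tool_rot: [1.0, 0.014, -0.0, -0.0]
force: [-1.2, 1.1, 4.5]
width: 0.644
```

Emit:
step_arm([
  [50,[0,0,-0.004],-1.1],
  [50,[0,0,-0.007],-2.2],
  [50,[0,0,-0.011],-3.3],
  [50,[0,0,-0.015],-4.4],
  [50,[0,0,-0.018],-5.5],
])

```text
time: 19.1
eef_pos: [0.5922, 0.2717, 0.229]
tool_rot: [0.955, 0.298, -0.0, -0.0]
force: [-2.2, 0.9, 4.8]
width: 0.645
```

Emit:
step_arm([
  [50,[0,0,-0.004],-1.1],
  [50,[0,0,-0.007],-2.2],
  [50,[0,0,-0.011],-3.3],
  [50,[0,0,-0.015],-4.4],
  [50,[0,0,-0.018],-5.5],
])

```text
time: 19.52
eef_pos: [0.5915, 0.2716, 0.2296]
tool_rot: [0.831, 0.557, -0.001, -0.001]
force: [-6.2, -0.4, 7.2]
width: 0.646
```

Run:
```python
from h import *
plan([]); s=arm.sense(); print(s['joint_pos'].round(2),s['wrist_torque'])
q=save('scene','s3')[0]; cv2.imwrite('pics/v6.png',cv2.resize(q[60:280,320:560],None,fx=2,fy=2,interpolation=2)[:,:,::-1])
```

```text
t 19.52 at [0.5915 0.2716 0.2296] yaw -22.4 q7 -1.11 F [-6.2 -0.4  7.2] w 0.646
[-0.09  0.54 -0.56  1.57  0.31  1.12 -1.11] [ 0.03265886  1.30902257 -0.16018296]
```

View pics/v6.png

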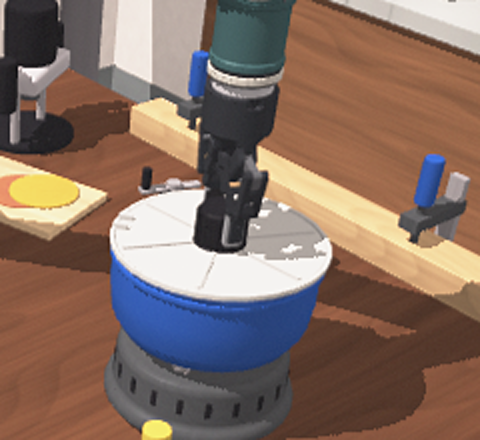

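The lid stands about 8–9 mm up, with its ribs at the left front again after about 420°. Continuing.

Emit:
step_arm([
  [50,[0,0,-0.004],-1.1],
  [50,[0,0,-0.007],-2.2],
  [50,[0,0,-0.011],-3.3],
  [50,[0,0,-0.015],-4.4],
  [50,[0,0,-0.018],-5.5],
])

```text
time: 19.98
eef_pos: [0.591, 0.2709, 0.2303]
tool_rot: [0.639, 0.77, -0.002, -0.001]
force: [-7.1, -2.5, 9.0]
width: 0.646
```

Emit:
step_arm([
  [50,[0,0,-0.004],-1.1],
  [50,[0,0,-0.007],-2.2],
  [50,[0,0,-0.011],-3.3],
  [50,[0,0,-0.015],-4.4],
  [50,[0,0,-0.018],-5.5],
])

```text
time: 20.4
eef_pos: [0.5913, 0.2701, 0.2311]
tool_rot: [0.394, 0.919, -0.002, -0.001]
force: [-5.6, -3.0, 8.7]
width: 0.643
```

Emit:
step_arm([
  [50,[0,0,-0.004],-1.1],
  [50,[0,0,-0.007],-2.2],
  [50,[0,0,-0.011],-3.3],
  [50,[0,0,-0.015],-4.4],
  [50,[0,0,-0.018],-5.5],
])

```text
time: 20.82
eef_pos: [0.5922, 0.2695, 0.2319]
tool_rot: [0.117, 0.993, -0.002, -0.0]
force: [-3.7, -3.4, 7.5]
width: 0.644
```

Run:
```python
from h import *
plan([]); s=arm.sense(); print(s['joint_pos'].round(2),s['wrist_torque'])
```

```text
t 20.82 at [0.5922 0.2695 0.2319] yaw 76.6 q7 0.43 F [-3.7 -3.4  7.5] w 0.644
[ 0.14  0.67 -0.94  1.55  0.57  1.21  0.43] [-0.9136125   0.77711645 -0.1516703 ]
```

Emit:
step_arm([
  [50,[0,0,-0.004],-1.1],
  [50,[0,0,-0.007],-2.2],
  [50,[0,0,-0.011],-3.3],
  [50,[0,0,-0.015],-4.4],
  [50,[0,0,-0.018],-5.5],
])

```text
time: 21.23
eef_pos: [0.5937, 0.2693, 0.2326]
tool_rot: [-0.17, 0.986, -0.001, 0.0]
force: [0.5, -2.9, 3.9]
width: 0.645
```

Emit:
step_arm([
  [50,[0,0,-0.004],-1.1],
  [50,[0,0,-0.007],-2.2],
  [50,[0,0,-0.011],-3.3],
  [50,[0,0,-0.015],-4.4],
  [50,[0,0,-0.018],-5.5],
])

```text
time: 21.65
eef_pos: [0.5942, 0.2701, 0.2333]
tool_rot: [-0.442, 0.897, -0.001, 0.001]
force: [2.1, -1.2, 3.5]
width: 0.645
```

Emit:
step_arm([
  [50,[0,0,-0.004],-1.1],
  [50,[0,0,-0.007],-2.2],
  [50,[0,0,-0.011],-3.3],
  [50,[0,0,-0.015],-4.4],
  [50,[0,0,-0.018],-5.5],
])

```text
time: 22.07
eef_pos: [0.5939, 0.2709, 0.234]
tool_rot: [-0.679, 0.734, -0.0, 0.001]
force: [0.2, 1.1, 3.5]
width: 0.645
```

Emit:
step_arm([
  [50,[0,0,-0.004],-1.1],
  [50,[0,0,-0.007],-2.2],
  [50,[0,0,-0.011],-3.3],
  [50,[0,0,-0.015],-4.4],
  [50,[0,0,-0.018],-5.5],
])

```text
time: 22.48
eef_pos: [0.5933, 0.2713, 0.2348]
tool_rot: [0.86, -0.511, 0.0, -0.001]
force: [0.4, 1.5, 4.4]
width: 0.649
```

Emit:
step_arm([
  [85,[0,0,0],0],
  [85,[0,0,0],0],
  [85,[0,0,0],0],
  [85,[0,0,-0.1],0.5],
  [85,[0,0,-0.1],1.6],
])

```text
time: 22.9
eef_pos: [0.5928, 0.2709, 0.2379]
tool_rot: [0.811, -0.585, -0.0, 0.0]
force: [-0.7, -0.2, -0.0]
width: 0.992
```

Emit:
step_arm([
  [85,[0,0,0],5.8],
  [85,[0,0,0],5.8],
  [85,[0,0,0],5.8],
  [85,[0,0,0],5.8],
  [85,[0,0,0],5.8],
])

```text
time: 23.32
eef_pos: [0.5927, 0.2706, 0.2378]
tool_rot: [-0.598, 0.802, -0.0, -0.0]
force: [0.5, 0.4, 0.1]
width: 0.996
```

Emit:
step_arm([
  [85,[0,0,0],5.8],
  [85,[0,0,0],5.8],
  [85,[0,0,0],5.8],
  [85,[0,0,0],5.8],
  [85,[0,0,0],5.8],
])

```text
time: 23.73
eef_pos: [0.5927, 0.2706, 0.2379]
tool_rot: [-0.331, 0.944, -0.0, -0.0]
force: [-0.2, -0.6, -1.0]
width: 0.997
```

Emit:
step_arm([
  [85,[0,0,0],5.8],
  [85,[0,0,0],5.8],
  [85,[0,0,0],5.8],
  [85,[0,0,0],5.8],
  [85,[0,0,0],5.8],
])

```text
time: 24.15
eef_pos: [0.5927, 0.2707, 0.238]
tool_rot: [-0.033, 0.999, -0.0, 0.0]
force: [-0.2, 0.2, -0.7]
width: 0.998
```

Emit:
step_arm([
  [85,[0,0,0],5.8],
  [85,[0,0,0],5.8],
  [85,[0,0,0],5.8],
  [85,[0,0,0],5.8],
  [85,[0,0,0],5.8],
])

```text
time: 24.57
eef_pos: [0.5926, 0.2707, 0.238]
tool_rot: [0.267, 0.964, -0.0, 0.0]
force: [-0.8, -0.2, 0.2]
width: 0.994
```

Emit:
step_arm([
  [85,[0,0,0],5.8],
  [85,[0,0,0],5.8],
  [85,[0,0,0],5.8],
  [85,[0,0,0],5.8],
  [85,[0,0,0],5.8],
])

```text
time: 24.98
eef_pos: [0.5926, 0.2707, 0.238]
tool_rot: [0.543, 0.84, -0.0, 0.0]
force: [1.3, 0.3, -0.4]
width: 0.998
```

Emit:
step_arm([
  [85,[0,0,0],5.8],
  [85,[0,0,0],5.8],
  [85,[0,0,0],5.8],
  [85,[0,0,0],5.8],
  [85,[0,0,0],5.8],
])

```text
time: 25.4
eef_pos: [0.5926, 0.2707, 0.238]
tool_rot: [0.769, 0.639, -0.0, 0.0]
force: [-0.2, 0.2, -0.0]
width: 0.999
```

Emit:
step_arm([
  [85,[0,0,0],5.8],
  [85,[0,0,0],5.8],
  [85,[0,0,0],5.8],
  [85,[0,0,0],5.8],
  [85,[0,0,0],5.8],
])

```text
time: 25.82
eef_pos: [0.5926, 0.2708, 0.2381]
tool_rot: [0.925, 0.38, -0.0, 0.0]
force: [-1.0, -0.7, 0.4]
width: 0.997
```

Emit:
step_arm([
  [85,[0,0,0],5.8],
  [85,[0,0,0],5.8],
  [85,[0,0,0],5.8],
  [85,[0,0,0],5.8],
  [85,[0,0,0],5.8],
])

```text
time: 26.23
eef_pos: [0.5925, 0.2708, 0.2381]
tool_rot: [0.996, 0.086, 0.0, 0.0]
force: [-0.4, 0.6, -1.0]
width: 0.998
```

Run:
```python
from h import *
plan([(.593,.2715,.2345,-117)]); s=arm.sense(); print(s['joint_pos'].round(2))
q=save('wrist','w4')[0]; cv2.imwrite('pics/v7.png',q[:,:,::-1])
```

```text
t 26.23 at [0.5925 0.2708 0.2381] yaw -80.2 q7 -2.02 F [-0.4  0.6 -1. ] w 0.998
   [0.007, -0.007, 0.045] 3.07
   [0.005, -0.009, 0.045] 3.07
  -> yaw -117
[-0.23  0.5  -0.35  1.57  0.19  1.11 -2.02]
```

View pics/v7.png

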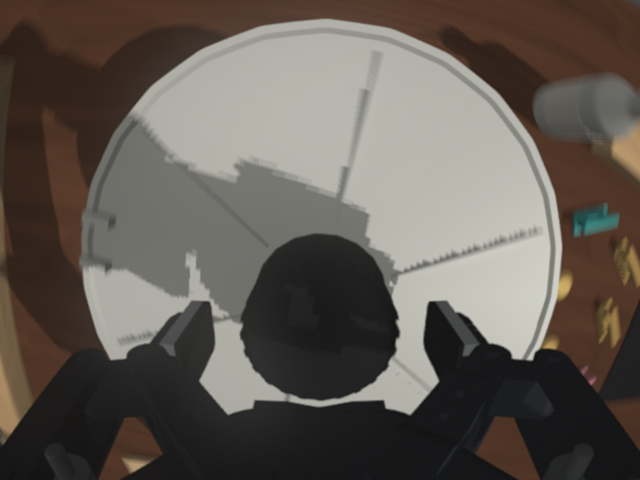

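Emit:
step_arm([
  [85,[0.01,-0.01,0.09],1.1],
  [85,[0.01,-0.01,0.09],1.1],
  [50,[0.01,-0.01,0.09],1.1],
  [50,[0.01,-0.01,0.09],1.1],
  [50,[0.01,-0.01,0.09],1.1],
])

```text
time: 26.7
eef_pos: [0.5933, 0.2717, 0.235]
tool_rot: [0.999, 0.033, 0.0, -0.0]
force: [0.0, 0.2, 0.6]
width: 0.642
```

Emit:
step_arm([
  [50,[0,0,0],0],
  [50,[0,0,0],0],
  [50,[0,0,0],0],
  [50,[0,0,-0.004],-1.1],
  [50,[0,0,-0.008],-2.2],
])

```text
time: 27.12
eef_pos: [0.5931, 0.2715, 0.2353]
tool_rot: [0.989, 0.15, 0.0, 0.0]
force: [-0.5, 0.5, 2.0]
width: 0.644
```

Emit:
step_arm([
  [50,[0,0,-0.004],-1.1],
  [50,[0,0,-0.007],-2.2],
  [50,[0,0,-0.011],-3.3],
  [50,[0,0,-0.015],-4.4],
  [50,[0,0,-0.018],-5.5],
])

```text
time: 27.53
eef_pos: [0.5931, 0.2715, 0.236]
tool_rot: [0.905, 0.424, 0.0, 0.0]
force: [-0.8, 1.6, 3.7]
width: 0.643
```

Emit:
step_arm([
  [50,[0,0,-0.004],-1.1],
  [50,[0,0,-0.007],-2.2],
  [50,[0,0,-0.011],-3.3],
  [50,[0,0,-0.015],-4.4],
  [50,[0,0,-0.018],-5.5],
])

```text
time: 27.95
eef_pos: [0.5926, 0.2719, 0.2366]
tool_rot: [0.748, 0.664, -0.0, -0.0]
force: [-3.5, 0.6, 5.6]
width: 0.647
```

Emit:
step_arm([
  [50,[0,0,-0.004],-1.1],
  [50,[0,0,-0.007],-2.2],
  [50,[0,0,-0.011],-3.3],
  [50,[0,0,-0.015],-4.4],
  [50,[0,0,-0.018],-5.5],
])

```text
time: 28.37
eef_pos: [0.5917, 0.2717, 0.2373]
tool_rot: [0.528, 0.849, -0.001, -0.001]
force: [-5.0, -1.7, 5.5]
width: 0.646
```

Emit:
step_arm([
  [50,[0,0,-0.004],-1.1],
  [50,[0,0,-0.007],-2.2],
  [50,[0,0,-0.011],-3.3],
  [50,[0,0,-0.015],-4.4],
  [50,[0,0,-0.018],-5.5],
])

```text
time: 28.78
eef_pos: [0.5914, 0.2712, 0.238]
tool_rot: [0.265, 0.964, -0.001, -0.001]
force: [-5.8, -1.1, 6.0]
width: 0.64
```

Emit:
step_arm([
  [50,[0,0,-0.004],-1.1],
  [50,[0,0,-0.007],-2.2],
  [50,[0,0,-0.011],-3.3],
  [50,[0,0,-0.015],-4.4],
  [50,[0,0,-0.018],-5.5],
])

```text
time: 29.2
eef_pos: [0.5913, 0.2708, 0.2388]
tool_rot: [-0.02, 1.0, -0.001, -0.002]
force: [-5.8, -3.0, 6.4]
width: 0.646
```

Emit:
step_arm([
  [50,[0,0,-0.004],-1.1],
  [50,[0,0,-0.007],-2.2],
  [50,[0,0,-0.011],-3.3],
  [50,[0,0,-0.015],-4.4],
  [50,[0,0,-0.018],-5.5],
])

```text
time: 29.62
eef_pos: [0.5917, 0.2706, 0.2395]
tool_rot: [-0.303, 0.953, -0.001, -0.002]
force: [-5.7, -3.0, 6.6]
width: 0.642
```

Emit:
step_arm([
  [50,[0,0,-0.004],-1.1],
  [50,[0,0,-0.007],-2.2],
  [50,[0,0,-0.011],-3.3],
  [50,[0,0,-0.015],-4.4],
  [50,[0,0,-0.015],-4.4],
])

```text
time: 30.03
eef_pos: [0.593, 0.2704, 0.2403]
tool_rot: [-0.512, 0.859, -0.001, -0.001]
force: [-1.0, -3.2, 7.8]
width: 0.641
```

Run:
```python
from h import *
plan([]); s=arm.sense(); print(s['joint_pos'].round(2),s['wrist_torque'])
```

```text
t 30.03 at [0.593  0.2704 0.2403] yaw 151.6 q7 1.6 F [-1.  -3.2  7.8] w 0.641
[ 0.26  0.81 -1.22  1.54  0.77  1.34  1.6 ] [-0.88788512  0.14922204  0.03774531]
```

Emit:
step_arm([
  [50,[0,0,-0.006],-1.1],
  [50,[0,0,-0.012],-2.2],
  [50,[0,0,-0.018],-3.3],
  [50,[0,0,-0.024],-4.4],
  [50,[0,0,-0.03],-5.5],
])

```text
time: 30.45
eef_pos: [0.5919, 0.2701, 0.2409]
tool_rot: [0.735, -0.678, 0.0, 0.002]
force: [-4.3, -4.4, 4.9]
width: 0.646
```

Emit:
step_arm([
  [50,[0,0,-0.03],0],
  [50,[0,0,-0.06],0],
  [50,[0,0,-0.09],0],
  [50,[0,0,-0.1],0],
  [50,[0,0,-0.1],0],
])

```text
time: 30.87
eef_pos: [0.593, 0.2716, 0.2446]
tool_rot: [0.733, -0.68, 0.0, 0.0]
force: [-1.5, 1.0, -2.3]
width: 0.643
```

Run:
```python
from h import *
plan([]); s=arm.sense(); print(s['joint_pos'].round(2),s['wrist_torque'])
q=save('scene','s4')[0]; cv2.imwrite('pics/v8.png',cv2.resize(q[60:280,320:560],None,fx=2,fy=2,interpolation=2)[:,:,::-1])
```

```text
t 30.87 at [0.593  0.2716 0.2446] yaw -175.7 q7 2.12 F [-1.5  1.  -2.3] w 0.643
[ 0.29  0.88 -1.32  1.53  0.86  1.41  2.12] [-0.03276324 -0.04113216  0.02466839]
```

Run:
```python
from h import *
q=load('scene0'); W=cloud(q); p=q['p'].astype(np.uint8)
m=((p.max(-1)<62)).astype(np.uint8); m[:285]=0;m[425:]=0;m[:,:66]=0;m[:,250:]=0
n,l,st,c=cv2.connectedComponentsWithStats(m); k=1+np.argmax(st[1:,4]); mm=(l==k)&(abs(W[...,2])<.012)
print(cv2.minAreaRect(W[mm][:,:2].astype(np.float32)*1000),np.nanmean(W[mm],0))
plan([(.593,.2716,.35,184.3),(.503,-.370,.20,34),(.503,-.370,.04,34)],maxs=3.5)
```

```text
((506.6506652832031, -372.709716796875), (277.0720520019531, 269.2167663574219), 1.518616795539856) [ 0.5189686  -0.38090964  0.00197127]
t 30.92 at [0.593  0.2716 0.2446] yaw -175.7 q7 2.12 F [-0.3 -0.5 -2.1] w 0.644
   [0.0, -0.0, -0.239] -5.45
   [0.0, 0.0, -0.239] -5.45
   [0.0, 0.0, -0.239] -5.45
   [0.0, 0.0, -0.239] -5.45
   [-0.0, 0.0, -0.239] -5.45
   [-0.0, 0.0, -0.239] -5.45
   [-0.0, -0.0, -0.239] -5.45
   [-0.0, -0.0, -0.239] -5.45
   [-0.0, -0.0, -0.239] -5.45
   [0.0, -0.0, -0.239] -5.45
   [0.0, -0.0, -0.239] -5.45
  -> yaw 184.3
   [3.169, 0.671, 0.75] 5.01
   [3.079, -1.006, 0.75] 5.01
   [2.161, -2.413, 0.75] 5.01
   [0.662, -3.171, 0.75] 5.01
   [-1.016, -3.076, 0.75] 5.01
  -> yaw 34
   [-0.0, 0.0, 1.999] 0.0
   [-0.0, 0.0, 1.999] 0.0
  -> yaw 34
```

View pics/v8.png

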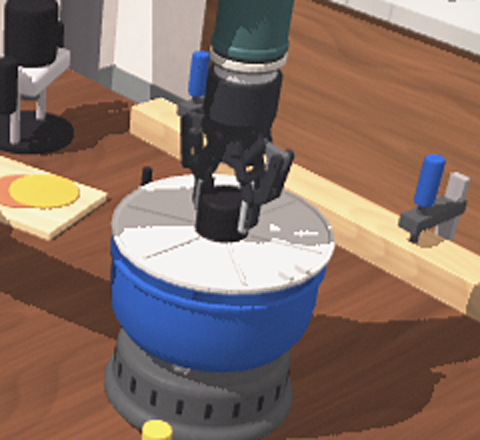

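The lid is off the thread, level in the grip and about 24 mm above the rim, and the wrist force shows about its weight. I'll lift straight up and carry it.

Emit:
step_arm([
  [50,[0,0,-0.4],0],
  [50,[0,0,-0.9],0],
  [50,[0,0,-1.5],0],
  [50,[0,0,-2.1],0],
  [50,[0,0,-2.6],0],
])

```text
time: 31.33
eef_pos: [0.5929, 0.2722, 0.352]
tool_rot: [0.733, -0.68, 0.0, -0.001]
force: [-0.6, 0.3, -2.2]
width: 0.643
```

Emit:
step_arm([
  [50,[0.3,0.1,0],1.1],
  [50,[0.9,0.2,0],2.2],
  [50,[1.6,0.35,0],3.3],
  [50,[2.4,0.5,0],4.4],
  [50,[3.2,0.67,0],5],
])

```text
time: 31.75
eef_pos: [0.5755, 0.1415, 0.3502]
tool_rot: [-0.531, 0.848, -0.0, 0.001]
force: [1.0, -0.0, -1.5]
width: 0.647
```

Run:
```python
from h import *
plan([(.5045,-.371,.20,34)],maxs=3.6); print(arm.sense()['joint_pos'].round(2))
```

```text
t 31.75 at [0.5755 0.1415 0.3502] yaw 154.1 q7 1.86 F [ 1.  -0.  -1.5] w 0.647
   [3.076, -1.0, 0.938] 5.0
   [2.163, -2.404, 0.938] 5.0
   [0.672, -3.163, 0.938] 5.0
   [-1.0, -3.076, 0.938] 5.0
  -> yaw 34
[ 0.58  0.67 -1.38  1.55  0.66  1.47  1.86]
```

Emit:
step_arm([
  [50,[0.6,-0.2,0.1],1],
  [50,[1.2,-0.4,0.3],2],
  [50,[1.9,-0.6,0.5],3],
  [50,[2.5,-0.8,0.7],4],
  [50,[3.08,-1,0.94],5],
])

```text
time: 32.17
eef_pos: [0.5585, 0.0125, 0.3124]
tool_rot: [-0.292, 0.956, -0.001, 0.001]
force: [0.2, -0.1, -2.2]
width: 0.643
```

Emit:
step_arm([
  [50,[0.43,-0.48,0.19],1],
  [50,[0.86,-0.96,0.38],2],
  [50,[1.3,-1.44,0.56],3],
  [50,[1.73,-1.92,0.75],4],
  [50,[2.16,-2.4,0.94],5],
])

```text
time: 32.58
eef_pos: [0.5413, -0.1152, 0.2747]
tool_rot: [-0.035, 0.999, -0.0, 0.001]
force: [0.6, -0.3, -2.3]
width: 0.647
```

Emit:
step_arm([
  [50,[0.13,-0.63,0.19],1],
  [50,[0.27,-1.26,0.38],2],
  [50,[0.4,-1.9,0.56],3],
  [50,[0.54,-2.53,0.75],4],
  [50,[0.67,-3.16,0.94],5],
])

```text
time: 33.0
eef_pos: [0.5243, -0.2433, 0.2372]
tool_rot: [0.225, 0.974, -0.0, 0.001]
force: [0.7, 0.1, -2.9]
width: 0.645
```

Emit:
step_arm([
  [50,[-0.25,-0.77,0.19],1.2],
  [50,[-0.5,-1.54,0.38],2.4],
  [50,[-0.75,-2.3,0.56],3.6],
  [50,[-0.95,-2.9,0.8],4.6],
  [50,[-1,-3.08,0.94],5],
])

```text
time: 33.42
eef_pos: [0.5053, -0.3764, 0.1984]
tool_rot: [0.472, 0.882, -0.001, 0.0]
force: [-0.1, -0.2, -3.2]
width: 0.644
```

Run:
```python
from h import *
q=save('top','t2')[0]; plan([(.5045,-.371,.04,34)]); print(arm.sense()['joint_pos'].round(2))
```

```text
t 33.47 at [ 0.5049 -0.3756  0.1974] yaw 33.7 q7 0.78 F [-0.7 -1.6 -3.5] w 0.644
   [0.101, 0.064, 3.935] -0.05
  -> yaw 34
[ 1.16  0.63 -0.83  1.65  0.51  1.1   0.78]
```

View pics/t2.png

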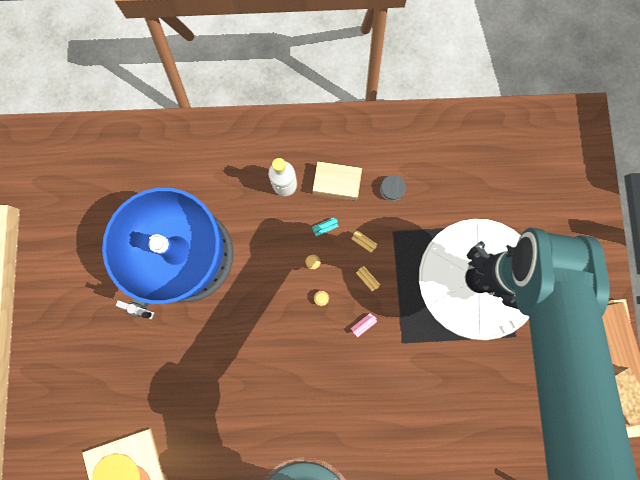

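The lid is held over the mat and the bowl is open at (160,245). All four parts are still where they were. Lowering now.

Emit:
step_arm([
  [50,[0.1,0.06,0.9],0],
  [50,[0.1,0.06,1.8],0],
  [50,[0.1,0.06,2.6],0],
  [50,[0.1,0.06,3.4],0],
  [50,[0.1,0.06,3.9],0],
])

```text
time: 33.88
eef_pos: [0.5062, -0.3643, 0.0406]
tool_rot: [0.466, 0.885, 0.001, -0.001]
force: [-1.0, 0.5, -3.1]
width: 0.643
```

Emit:
step_arm([
  [50,[0,0,0],0],
  [50,[0,0,0.1],0],
  [50,[0,0,0.2],0],
  [50,[0,0,0.3],0],
  [50,[0,0,0.4],0],
])

```text
time: 34.3
eef_pos: [0.5075, -0.3668, 0.0279]
tool_rot: [0.467, 0.884, -0.0, 0.001]
force: [-0.4, -0.3, -2.8]
width: 0.649
```

Run:
```python
from h import *
plan([(.5045,-.371,.0135,34)]); s=save('scene','s5')
q=load('s5'); W=cloud(q); p=q['p'].astype(int)
m=np.zeros(p.shape[:2],bool); m[270:440,60:270]=1
k=m&(p.min(-1)>150)&(W[...,2]>.005)&(W[...,2]<.06); x=W[k]; x=x[np.linalg.norm(x[:,:2]-[.5045,-.371],axis=1)<.14]; print('lid pts z pct',np.percentile(x[:,2],[2,10,50,90,98]).round(4)); A=np.c_[x[:,:2]-[.5045,-.371],np.ones(len(x))]; print(np.linalg.lstsq(A,x[:,2],rcond=None)[0])
```

```text
t 34.3 at [ 0.5075 -0.3668  0.0279] yaw 34.3 q7 0.64 F [-0.4 -0.3 -2.8] w 0.649
   [-0.044, -0.123, 0.361] 0.05
  -> yaw 34
lid pts z pct [0.0148 0.0167 0.02   0.0233 0.0256]
[ 0.02511964 -0.01815308  0.0192824 ]
```

Emit:
step_arm([
  [50,[-0.04,-0.12,0.04],0],
  [50,[-0.04,-0.12,0.08],0],
  [50,[-0.04,-0.12,0.12],0],
  [50,[-0.04,-0.12,0.16],0],
  [50,[-0.04,-0.12,0.2],0],
])

```text
time: 34.77
eef_pos: [0.5035, -0.3703, 0.0184]
tool_rot: [0.467, 0.884, 0.0, 0.0]
force: [0.9, -0.2, -1.4]
width: 0.642
```

Emit:
step_arm([
  [50,[0,0,0.01],0],
  [50,[0,0,0.02],0],
  [50,[0,0,0.03],0],
  [50,[0,0,0.04],0],
  [50,[0,0,0.05],0],
])

```text
time: 35.18
eef_pos: [0.5037, -0.3706, 0.0169]
tool_rot: [0.467, 0.884, -0.0, 0.0]
force: [0.9, -1.5, 2.0]
width: 0.641
```

Emit:
step_arm([
  [50,[0,0,0.01],0],
  [50,[0,0,0.02],0],
  [50,[0,0,0.03],0],
  [50,[0,0,0.04],0],
  [50,[0,0,0.04],0],
])

```text
time: 35.6
eef_pos: [0.5039, -0.3707, 0.0157]
tool_rot: [0.467, 0.884, -0.0, 0.001]
force: [0.5, -2.0, 6.9]
width: 0.644
```

Emit:
step_arm([
  [60,[0,0,0],0],
  [64,[0,0,0],0],
  [75,[0,0,0],0],
  [85,[0,0,0],0],
  [85,[0,0,0],0],
])

```text
time: 36.02
eef_pos: [0.5033, -0.37, 0.0145]
tool_rot: [0.467, 0.884, 0.0, -0.0]
force: [0.5, 0.6, -0.0]
width: 0.995
```

Emit:
step_arm([
  [85,[0,0,-0.3],0],
  [85,[0,0,-0.8],0],
  [85,[0,0,-1.6],0],
  [85,[0,0,-2.6],0],
  [85,[0,0,-3.6],0],
])

```text
time: 36.43
eef_pos: [0.503, -0.3696, 0.1606]
tool_rot: [0.467, 0.884, 0.0, -0.001]
force: [1.2, -0.2, 0.5]
width: 0.996
```

Run:
```python
from h import *
save('scene','s6'); save('wrist','w6')
q=load('s6'); W=cloud(q); p=q['p'].astype(int)
m=np.zeros(p.shape[:2],bool); m[270:440,60:270]=1
k=m&(p.min(-1)>150)&(W[...,2]>.0)&(W[...,2]<.06); x=W[k]; x=x[np.linalg.norm(x[:,:2]-[.5045,-.371],axis=1)<.14]; print('lid pts z pct',np.percentile(x[:,2],[2,10,50,90,98]).round(4)); A=np.c_[x[:,:2]-[.5045,-.371],np.ones(len(x))]; print(np.linalg.lstsq(A,x[:,2],rcond=None)[0])
a=q['p'][250:440,50:360]; b=load('w6')['p']
cv2.imwrite('pics/v9.png',np.hstack([cv2.resize(b,(400,300)),cv2.resize(a,(400,245)).repeat(1,0) if 0 else cv2.copyMakeBorder(cv2.resize(a,(400,245)),0,55,0,0,0)])[:,:,::-1])
plan([])
```

```text
lid pts z pct [0.0027 0.0039 0.0062 0.0088 0.0106]
[-0.001017    0.00036922  0.00640658]
t 36.53 at [ 0.5076 -0.3715  0.1669] yaw 34.3 q7 0.76 F [ 0.9 -0.8  0.3] w 0.998
```

View pics/v9.png

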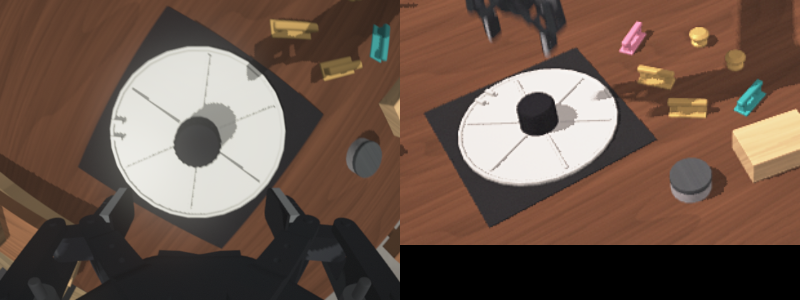

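The lid lies flat on the mat, knob up and fully inside its edges. Next come the brass parts, starting with a fresh measurement.

```bash
cat >> h.py <<'E'
def brass(name,cam='top'):
    save(cam,name); q=load(name); W=cloud(q); hsv=cv2.cvtColor(q['p'],cv2.COLOR_RGB2HSV)
    m=((hsv[...,0]>15)&(hsv[...,0]<30)&(hsv[...,1]>85)&(hsv[...,2]>90)&(W[...,2]>.012)&(W[...,2]<.2)).astype(np.uint8)
    n,l,st,_=cv2.connectedComponentsWithStats(m)
    for i in range(1,n):
        if st[i,4]<40: continue
        x=W[l==i]
        if not(.38<np.median(x[:,0])<.95 and -.6<np.median(x[:,1])<.5): continue
        x=x[x[:,2]>np.percentile(x[:,2],90)-.010]
        b=cv2.minAreaRect(x[:,:2].astype(np.float32)*1000); e,V=np.linalg.eigh(np.cov(x[:,:2].T))
        print('brass',st[i],np.round(b[0],1),np.round(sorted(b[1]),1),'axis',round(np.degrees(np.arctan(V[1,1]/V[0,1])),1),'z',x[:,2].mean().round(3))
E
python3 - <<'E'
from h import *
brass('t3'); plan([(.52,-.166,.12,-51)]); print(arm.sense()['joint_pos'].round(2))
E
```

```text
brass [313 191  44   9 121] [725.2 -93.6] [  2.6 104.9] axis 79.5 z 0.034
brass [353 231  24  18 136] [ 612.3 -161.6] [12.3 63.2] axis 53.1 z 0.025
brass [305 255  15  14 168] [563.9 -34.1] [31.7 33.7] axis -84.2 z 0.024
brass [358 267  21  22 138] [ 521. -167.] [12.2 63.1] axis 39.7 z 0.025
brass [314 291  15  15 170] [476.4 -53.1] [33.  33.3] axis -35.5 z 0.024
t 36.58 at [ 0.5056 -0.3711  0.1635] yaw 34.3 q7 0.75 F [ 0.8 -0.9 -0.8] w 0.994
   [1.347, 1.061, 0.355] 4.74
   [1.69, 0.292, 0.355] 4.74
   [1.625, -0.548, 0.355] 4.74
  -> yaw -51
[ 1.15  0.66 -0.81  1.69  0.54  1.03  0.75]
```

Emit:
step_arm([
  [40,[1.36,1.06,0.4],4.74],
  [40,[1.36,1.06,0.4],4.74],
  [40,[1.36,1.06,0.4],4.74],
  [40,[1.36,1.06,0.4],4.74],
  [40,[1.36,1.06,0.4],4.74],
])

```text
time: 37.0
eef_pos: [0.5073, -0.3006, 0.1423]
tool_rot: [0.671, 0.742, -0.001, -0.001]
force: [0.5, -1.0, 0.6]
width: 0.465
```

Emit:
step_arm([
  [40,[1.69,0.29,0.4],4.74],
  [40,[1.69,0.29,0.4],4.74],
  [40,[1.69,0.29,0.4],4.74],
  [40,[1.69,0.29,0.4],4.74],
  [40,[1.69,0.29,0.4],4.74],
])

```text
time: 37.42
eef_pos: [0.5121, -0.2326, 0.1265]
tool_rot: [0.832, 0.556, -0.001, -0.0]
force: [-0.1, -0.6, -0.2]
width: 0.471
```

Emit:
step_arm([
  [40,[1.62,-0.55,0.4],4.74],
  [40,[1.62,-0.55,0.4],4.74],
  [40,[1.62,-0.55,0.4],4.74],
  [40,[1.62,-0.55,0.4],4.74],
  [40,[1.62,-0.55,0.4],4.74],
])

```text
time: 37.83
eef_pos: [0.5168, -0.1646, 0.1105]
tool_rot: [0.942, 0.335, -0.0, -0.0]
force: [0.5, 0.0, 0.6]
width: 0.47
```

Run:
```python
from h import *
save('wrist','w7'); q=load('w7'); plan([(.5215,-.1665,.05,-50.3),(.5215,-.1665,.008,-50.3)])
hsv=cv2.cvtColor(q['p'],cv2.COLOR_RGB2HSV); m=((hsv[...,0]>15)&(hsv[...,0]<30)&(hsv[...,1]>85)&(hsv[...,2]>90)).astype(np.uint8)
n,l,st,c=cv2.connectedComponentsWithStats(m)
for i in range(1,n):
    if st[i,4]>150:
        v,u=np.where(l==i); X=np.array([wpix(a,b,q['d'][b,a],q) for a,b in zip(u,v)]); t=X[(X[:,2]>.018)&(X[:,2]<.032)]
        if len(t)>30:
            r=cv2.minAreaRect(t[:,:2].astype(np.float32)*1000); e,V=np.linalg.eigh(np.cov(t[:,:2].T)); print(st[i],np.round(r[0],1),np.round(r[1],1),np.degrees(np.arctan(V[1,1]/V[0,1])).round(1))
```

```text
t 37.88 at [ 0.5168 -0.1651  0.1106] yaw -50.6 q7 -0.92 F [-0.4  0.4  0.4] w 0.473
   [0.069, 0.102, 1.515] -0.06
  -> yaw -50.3
   [0.001, 0.0, 1.05] -0.0
  -> yaw -50.3
[463   0  44  20 311] [ 716.7 -141.6] [12.3  2.7] 82.2
[ 184   43   53   54 2177] [565.  -35.9] [35.3 34.5] 4.0
[ 380   84   55  101 3529] [ 613.1 -162.7] [63.7 12.8] 53.2
[ 132  166   53   53 2171] [477.9 -53.8] [34.9 35.2] 31.7
[ 309  197   39   98 3465] [ 522.3 -167.8] [63.4 12. ] 39.4
```

Emit:
step_arm([
  [40,[0.07,0.12,0.9],0],
  [40,[0.07,0.12,1.6],0],
  [40,[0.07,0.12,2.2],0],
  [40,[0.07,0.12,2.56],0],
  [40,[0.07,0.12,2.56],0],
])

```text
time: 38.3
eef_pos: [0.5195, -0.1668, 0.0051]
tool_rot: [0.942, 0.336, -0.002, -0.002]
force: [-0.9, 0.5, 0.3]
width: 0.47
```

Emit:
step_arm([
  [5,[0,0,0],0],
  [5,[0,0,0],0],
  [5,[0,0,0],0],
  [5,[0,0,0],0],
  [5,[0,0,0],0],
], force=40)

```text
time: 38.72
eef_pos: [0.5229, -0.1672, 0.0096]
tool_rot: [0.943, 0.334, 0.001, 0.001]
force: [-0.2, -1.1, 2.5]
width: 0.128
```

Emit:
step_arm([
  [5,[0,0,-0.6],0],
  [5,[0,0,-1.5],0],
  [5,[0,0,-2.5],0],
  [5,[0,0,-3.5],0],
  [5,[0,0,-4.5],0],
])

```text
time: 39.13
eef_pos: [0.5217, -0.1664, 0.1906]
tool_rot: [0.943, 0.334, -0.0, 0.0]
force: [1.0, -0.7, -1.4]
width: 0.126
```

```bash
cat >> h.py <<'E'
def wbrass(name):
    save('wrist',name); q=load(name)
    hsv=cv2.cvtColor(q['p'],cv2.COLOR_RGB2HSV); m=((hsv[...,0]>15)&(hsv[...,0]<30)&(hsv[...,1]>85)&(hsv[...,2]>90)).astype(np.uint8)
    n,l,st,c=cv2.connectedComponentsWithStats(m)
    for i in range(1,n):
        if st[i,4]>150:
            v,u=np.where(l==i); X=np.array([wpix(a,b,q['d'][b,a],q) for a,b in zip(u,v)]); t=X[(X[:,2]>.018)&(X[:,2]<.032)]
            if len(t)>30:
                r=cv2.minAreaRect(t[:,:2].astype(np.float32)*1000); e,V=np.linalg.eigh(np.cov(t[:,:2].T)); print(st[i],np.round(r[0],1),np.round(r[1],1),np.degrees(np.arctan(V[1,1]/V[0,1])).round(1))
E
python3 - <<'E'
from h import *
plan([(.593,.03,.30,-20),(.593,.2015,.30,0),(.593,.2015,.155,0)]); print(arm.sense()['joint_pos'].round(2))
E
```

```text
t 39.13 at [ 0.5217 -0.1664  0.1906] yaw -51.0 q7 -0.86 F [ 1.  -0.7 -1.4] w 0.126
   [2.238, -1.345, -1.368] -2.58
   [2.516, -0.699, -1.368] -2.58
  -> yaw -20
   [2.015, -0.733, 0.0] -1.67
   [2.111, -0.371, 0.0] -1.67
  -> yaw 0
   [0.0, 0.0, 3.626] 0.0
  -> yaw 0
[ 0.68  0.41 -0.53  1.87  0.25  0.94 -0.86]
```

Emit:
step_arm([
  [5,[2.24,-1.35,-1.37],-2.58],
  [5,[2.24,-1.35,-1.37],-2.58],
  [5,[2.24,-1.35,-1.37],-2.58],
  [5,[2.24,-1.35,-1.37],-2.58],
  [5,[2.24,-1.35,-1.37],-2.58],
])

```text
time: 39.55
eef_pos: [0.5586, -0.066, 0.2449]
tool_rot: [0.888, 0.46, 0.001, 0.001]
force: [-0.2, -0.4, -1.3]
width: 0.133
```

Emit:
step_arm([
  [5,[2.52,-0.7,-1.37],-2.58],
  [5,[2.52,-0.7,-1.37],-2.58],
  [5,[2.52,-0.7,-1.37],-2.58],
  [5,[2.52,-0.7,-1.37],-2.58],
  [5,[2.52,-0.7,-1.37],-2.58],
])

```text
time: 39.97
eef_pos: [0.5937, 0.0309, 0.2982]
tool_rot: [0.819, 0.574, 0.0, 0.0]
force: [-0.6, -0.4, -1.1]
width: 0.13
```

Emit:
step_arm([
  [5,[2.02,-0.73,0],-1.67],
  [5,[2.02,-0.73,0],-1.67],
  [5,[2.02,-0.73,0],-1.67],
  [5,[2.02,-0.73,0],-1.67],
  [5,[2.02,-0.73,0],-1.67],
])

```text
time: 40.38
eef_pos: [0.5935, 0.1135, 0.2966]
tool_rot: [0.767, 0.642, -0.002, 0.0]
force: [0.4, 0.0, -1.3]
width: 0.132
```

Emit:
step_arm([
  [5,[2.11,-0.37,0],-1.67],
  [5,[2.11,-0.37,0],-1.67],
  [5,[2.11,-0.37,0],-1.67],
  [5,[2.11,-0.37,0],-1.67],
  [5,[2.11,-0.37,0],-1.67],
])

```text
time: 40.8
eef_pos: [0.5945, 0.199, 0.2971]
tool_rot: [0.708, 0.706, -0.001, 0.0]
force: [0.6, -1.1, -1.2]
width: 0.129
```

Run:
```python
from h import *
plan([(.593,.2015,.155,0)]); print(arm.sense()['joint_pos'].round(2))
```

```text
t 40.8 at [0.5945 0.199  0.2971] yaw -0.2 q7 -0.67 F [ 0.6 -1.1 -1.2] w 0.129
   [0.07, -0.034, 3.552] -0.03
  -> yaw 0
[ 0.19  0.5  -0.8   1.55  0.38  1.25 -0.67]
```

Emit:
step_arm([
  [5,[0.06,-0.03,1],0],
  [5,[0.06,-0.03,2],0],
  [5,[0.06,-0.03,2.9],0],
  [5,[0.06,-0.03,3.5],0],
  [5,[0.06,-0.03,3.6],0],
])

```text
time: 41.22
eef_pos: [0.5909, 0.1985, 0.1484]
tool_rot: [0.709, 0.705, -0.005, -0.001]
force: [0.0, -0.8, -0.4]
width: 0.127
```

Emit:
step_arm([
  [5,[0,0,0],0],
  [32,[0,0,0],0],
  [32,[0,0,0],0],
  [32,[0,0,0],0],
  [32,[0,0,-0.5],0],
])

```text
time: 41.63
eef_pos: [0.5917, 0.2028, 0.1726]
tool_rot: [0.707, 0.707, -0.002, -0.001]
force: [1.0, -0.5, -0.7]
width: 0.377
```

Emit:
step_arm([
  [40,[0,0,-1],0],
  [40,[0,0,-2],0],
  [40,[0,0,-3],0],
  [40,[0,0,-3.2],0],
  [40,[0,0,-3.2],0],
])

```text
time: 42.05
eef_pos: [0.5945, 0.2054, 0.3077]
tool_rot: [0.707, 0.707, 0.004, 0.002]
force: [-0.2, 0.8, -1.0]
width: 0.467
```

Run:
```python
from h import *
brass('t4'); plan([(.60,.0,.25,-20),(.612,-.161,.12,-36.5)]); print(arm.sense()['joint_pos'].round(2))
```

```text
brass [272 158  13  14 116] [760.8  30.4] [25.3 26.8] axis 65.5 z 0.178
brass [313 191  44   9 125] [725.3 -93.5] [  2.8 105.2] axis 79.4 z 0.034
brass [353 231  24  18 136] [ 612.3 -161.6] [12.2 63. ] axis 53.0 z 0.025
brass [188 242  27  11 261] [595.3 205.5] [11.7 58.4] axis -89.9 z 0.137
brass [305 255  15  14 168] [564.  -34.1] [31.6 33.8] axis -77.5 z 0.024
brass [314 291  15  15 173] [476.9 -52.5] [31.8 33.5] axis -17.1 z 0.025
t 42.1 at [0.5936 0.2045 0.3048] yaw -0.0 q7 -0.68 F [-0.4  0.9 -0.7] w 0.469
   [-2.557, 0.078, 0.683] 1.67
   [-2.504, 0.521, 0.683] 1.67
  -> yaw -20
   [-1.843, 0.824, 1.625] 1.38
   [-1.705, 1.081, 1.625] 1.38
  -> yaw -36.5
[ 0.18  0.5  -0.81  1.54  0.37  1.26 -0.68]
```

The first pull stands on the bowl floor, with its top at z = 0.137. Next is pull B.

Emit:
step_arm([
  [40,[-2.56,0.08,0.68],1.67],
  [40,[-2.56,0.08,0.68],1.67],
  [40,[-2.56,0.08,0.68],1.67],
  [40,[-2.56,0.08,0.68],1.67],
  [40,[-2.56,0.08,0.68],1.67],
])

```text
time: 42.52
eef_pos: [0.5955, 0.0992, 0.2731]
tool_rot: [0.767, 0.641, -0.001, -0.001]
force: [0.1, 0.7, 1.0]
width: 0.469
```

Emit:
step_arm([
  [40,[-2.5,0.52,0.68],1.67],
  [40,[-2.5,0.52,0.68],1.67],
  [40,[-2.5,0.52,0.68],1.67],
  [40,[-2.5,0.52,0.68],1.67],
  [40,[-2.5,0.52,0.68],1.67],
])

```text
time: 42.93
eef_pos: [0.5987, -0.0005, 0.2468]
tool_rot: [0.82, 0.573, -0.0, -0.001]
force: [-1.0, 1.6, -0.0]
width: 0.469
```

Emit:
step_arm([
  [40,[-1.84,0.82,1.62],1.38],
  [40,[-1.84,0.82,1.62],1.38],
  [40,[-1.84,0.82,1.62],1.38],
  [40,[-1.84,0.82,1.62],1.38],
  [40,[-1.84,0.82,1.62],1.38],
])

```text
time: 43.35
eef_pos: [0.6046, -0.0793, 0.1822]
tool_rot: [0.858, 0.513, -0.0, -0.001]
force: [0.8, 1.6, 0.8]
width: 0.465
```

Emit:
step_arm([
  [40,[-1.7,1.08,1.62],1.38],
  [40,[-1.7,1.08,1.62],1.38],
  [40,[-1.7,1.08,1.62],1.38],
  [40,[-1.7,1.08,1.62],1.38],
  [40,[-1.7,1.08,1.62],1.38],
])

```text
time: 43.77
eef_pos: [0.6109, -0.1595, 0.1182]
tool_rot: [0.893, 0.45, 0.001, -0.001]
force: [0.1, 1.3, 0.4]
width: 0.471
```

Run:
```python
from h import *
wbrass('w8'); plan([(.613,-.1625,.008,-36.9)]); print(arm.sense()['joint_pos'].round(2))
```

```text
[ 365    0  173  141 3986] [726.7 -92.8] [104.5   1.8] 79.4
[ 135  118   52   52 2098] [566.6 -34.5] [34.5 35.2] -45.7
[ 307  200   38   95 3243] [ 614.7 -161.1] [63.  11.8] 53.2
[  78  214   46   47 1703] [479.9 -51.9] [34.8 34.4] 82.3
t 43.82 at [ 0.6115 -0.1583  0.1191] yaw -36.4 q7 -0.74 F [-0.   0.4  0.6] w 0.466
   [-0.07, 0.091, 2.778] 0.08
  -> yaw -36.9
[ 0.59  0.64 -0.53  1.71  0.39  0.9  -0.74]
```

Emit:
step_arm([
  [40,[-0.06,0.11,0.9],0.08],
  [40,[-0.06,0.11,1.8],0.08],
  [40,[-0.06,0.11,2.4],0.08],
  [40,[-0.06,0.11,2.77],0.08],
  [40,[-0.06,0.11,2.77],0.08],
])

```text
time: 44.23
eef_pos: [0.6116, -0.1629, 0.0054]
tool_rot: [0.895, 0.447, -0.001, -0.002]
force: [-0.5, -0.0, 1.2]
width: 0.466
```

Emit:
step_arm([
  [5,[0,0,0],0],
  [5,[0,0,0],0],
  [5,[0,0,0],0],
  [5,[0,0,0],0],
  [5,[0,0,0],0],
])

```text
time: 44.65
eef_pos: [0.6144, -0.1653, 0.0097]
tool_rot: [0.895, 0.446, 0.002, 0.001]
force: [-0.3, 2.0, 7.8]
width: 0.129
```

Emit:
step_arm([
  [5,[0,0,-0.6],0],
  [5,[0,0,-1.5],0],
  [5,[0,0,-2.5],0],
  [5,[0,0,-3.5],0],
  [5,[0,0,-4.5],0],
])

```text
time: 45.07
eef_pos: [0.6121, -0.166, 0.1896]
tool_rot: [0.895, 0.445, 0.0, 0.0]
force: [0.6, -0.4, -0.4]
width: 0.133
```

Run:
```python
from h import *
plan([(.593,.341,.31,0)]); print(arm.sense()['joint_pos'].round(2))
```

```text
t 45.07 at [ 0.6121 -0.166   0.1896] yaw -37.1 q7 -0.7 F [ 0.6 -0.4 -0.4] w 0.133
   [2.456, -2.006, -0.754] -1.55
   [2.747, -1.583, -0.754] -1.55
   [2.967, -1.118, -0.754] -1.55
   [3.109, -0.624, -0.754] -1.55
  -> yaw 0
[ 0.62  0.56 -0.57  1.65  0.34  1.03 -0.7 ]
```

Emit:
step_arm([
  [5,[2.46,-2,-1],-1.55],
  [5,[2.46,-2,-1],-1.55],
  [5,[2.46,-2,-1],-1.55],
  [5,[2.46,-2,-1],-1.55],
  [5,[2.46,-2,-1],-1.55],
])

```text
time: 45.48
eef_pos: [0.6084, -0.0341, 0.2298]
tool_rot: [0.854, 0.52, 0.002, 0.001]
force: [-0.1, 0.0, -0.6]
width: 0.133
```

Emit:
step_arm([
  [5,[2.75,-1.58,-1],-1.55],
  [5,[2.75,-1.58,-1],-1.55],
  [5,[2.75,-1.58,-1],-1.55],
  [5,[2.75,-1.58,-1],-1.55],
  [5,[2.75,-1.58,-1],-1.55],
])

```text
time: 45.9
eef_pos: [0.6033, 0.0914, 0.2688]
tool_rot: [0.81, 0.587, 0.001, 0.0]
force: [-0.5, -0.6, -0.5]
width: 0.13
```

Emit:
step_arm([
  [5,[2.97,-1.12,-1],-1.55],
  [5,[2.97,-1.12,-1],-1.55],
  [5,[2.97,-1.12,-1],-1.55],
  [5,[2.97,-1.12,-1],-1.55],
  [5,[2.97,-1.12,-1],-1.55],
])

```text
time: 46.32
eef_pos: [0.5983, 0.2171, 0.308]
tool_rot: [0.76, 0.65, 0.001, -0.0]
force: [-0.7, -0.5, -0.4]
width: 0.127
```

Emit:
step_arm([
  [5,[3.1,-0.62,0],-1.55],
  [5,[3.1,-0.62,0],-1.55],
  [5,[3.1,-0.62,0],-1.55],
  [5,[3.1,-0.62,0],-1.55],
  [5,[3.1,-0.62,0],-1.55],
])

```text
time: 46.73
eef_pos: [0.5935, 0.3414, 0.3057]
tool_rot: [0.706, 0.709, -0.001, -0.0]
force: [-0.8, -0.1, -0.4]
width: 0.127
```

Run:
```python
from h import *
plan([(.593,.3415,.152,0)]); print(arm.sense()['joint_pos'].round(2))
```

```text
t 46.73 at [0.5935 0.3414 0.3057] yaw 0.2 q7 -0.87 F [-0.8 -0.1 -0.4] w 0.127
   [0.008, -0.005, 3.842] 0.04
  -> yaw 0
[-0.07  0.61 -0.79  1.38  0.43  1.33 -0.87]
```

Emit:
step_arm([
  [5,[0.01,0,1],0],
  [5,[0.01,0,2],0],
  [5,[0.01,0,3],0],
  [5,[0.01,0,3.7],0],
  [5,[0.01,0,3.82],0],
])

```text
time: 47.15
eef_pos: [0.5932, 0.334, 0.1471]
tool_rot: [0.708, 0.706, -0.006, 0.0]
force: [-0.4, -0.4, -1.5]
width: 0.128
```

Emit:
step_arm([
  [5,[0,0,0],0],
  [32,[0,0,0],0],
  [32,[0,0,0],0],
  [32,[0,0,0],0],
  [32,[0,0,-0.5],0],
])

```text
time: 47.57
eef_pos: [0.5931, 0.3401, 0.173]
tool_rot: [0.706, 0.708, -0.002, -0.0]
force: [-0.1, -1.1, -1.1]
width: 0.374
```

Emit:
step_arm([
  [32,[0,0,-1],0],
  [32,[0,0,-2],0],
  [32,[0,0,-3],0],
  [55,[0,0,-3.5],0],
  [55,[0,0,-3.5],0],
])

```text
time: 47.98
eef_pos: [0.5955, 0.3438, 0.3232]
tool_rot: [0.706, 0.708, 0.006, 0.002]
force: [-0.2, 0.1, 0.2]
width: 0.634
```

Run:
```python
from h import *
brass('t5'); plan([(.566,-.0345,.12,0)]); print(arm.sense()['joint_pos'].round(2))
```

```text
brass [272 158  13  14 117] [760.7  30.4] [25.2 26.6] axis 71.6 z 0.178
brass [313 191  44   9 124] [725.1 -93.6] [  2.2 105.4] axis 79.6 z 0.034
brass [188 242  27  11 262] [595.3 205.2] [11.7 58.1] axis -90.0 z 0.137
brass [125 244  31  12 221] [593.2 345.6] [11.5 56. ] axis 90.0 z 0.137
brass [305 255  15  14 166] [564.  -34.1] [31.7 33.7] axis -70.6 z 0.023
brass [314 291  15  15 173] [476.3 -53. ] [33.  33.4] axis -15.3 z 0.023
t 48.03 at [0.5948 0.3428 0.3198] yaw 0.1 q7 -0.87 F [ 0.4 -0.5 -0.5] w 0.645
   [-3.15, -0.259, 1.651] 0.01
   [-3.15, -0.256, 1.651] 0.01
   [-3.151, -0.252, 1.651] 0.01
  -> yaw 0
[-0.07  0.59 -0.8   1.37  0.43  1.34 -0.87]
```

Both pulls are in the bowl. Next is the knob at (0.566, -0.034).

Run:
```python
from h import *
plan([(.58,.10,.30,50),(.5655,-.0343,.12,90)])
```

```text
t 48.03 at [0.5948 0.3428 0.3198] yaw 0.1 q7 -0.87 F [ 0.4 -0.5 -0.5] w 0.645
   [-3.036, -0.193, 0.234] -4.16
   [-2.671, -1.456, 0.234] -4.16
  -> yaw 50
   [-0.932, -1.42, 2.242] -3.33
   [-0.39, -1.653, 2.242] -3.33
  -> yaw 90
```

Emit:
step_arm([
  [55,[-3.04,-0.19,0.23],-4.16],
  [55,[-3.04,-0.19,0.23],-4.16],
  [55,[-3.04,-0.19,0.23],-4.16],
  [55,[-3.04,-0.19,0.23],-4.16],
  [55,[-3.04,-0.19,0.23],-4.16],
])

```text
time: 48.45
eef_pos: [0.5872, 0.2155, 0.3043]
tool_rot: [0.539, 0.843, -0.001, 0.0]
force: [-0.3, 0.6, 0.3]
width: 0.647
```

Emit:
step_arm([
  [55,[-2.67,-1.46,0.23],-4.16],
  [55,[-2.67,-1.46,0.23],-4.16],
  [55,[-2.67,-1.46,0.23],-4.16],
  [55,[-2.67,-1.46,0.23],-4.16],
  [55,[-2.67,-1.46,0.23],-4.16],
])

```text
time: 48.87
eef_pos: [0.579, 0.0961, 0.2953]
tool_rot: [0.344, 0.939, -0.0, -0.001]
force: [-0.1, 0.9, 0.5]
width: 0.646
```

Emit:
step_arm([
  [55,[-0.93,-1.42,2.24],-3.33],
  [55,[-0.93,-1.42,2.24],-3.33],
  [55,[-0.93,-1.42,2.24],-3.33],
  [55,[-0.93,-1.42,2.24],-3.33],
  [55,[-0.93,-1.42,2.24],-3.33],
])

```text
time: 49.28
eef_pos: [0.5703, 0.0324, 0.2056]
tool_rot: [0.175, 0.985, 0.001, -0.001]
force: [-0.6, 0.4, 2.0]
width: 0.643
```

Emit:
step_arm([
  [55,[-0.39,-1.65,2.24],-3.33],
  [55,[-0.39,-1.65,2.24],-3.33],
  [55,[-0.39,-1.65,2.24],-3.33],
  [55,[-0.39,-1.65,2.24],-3.33],
  [55,[-0.39,-1.65,2.24],-3.33],
])

```text
time: 49.7
eef_pos: [0.5637, -0.0345, 0.1175]
tool_rot: [0.002, 1.0, 0.001, 0.0]
force: [1.1, 0.8, 0.4]
width: 0.64
```

Run:
```python
from h import *
wbrass('w9'); plan([(.5655,-.0343,.005,90)]); print(arm.sense()['joint_pos'].round(2))
```

```text
[ 261   91   57   55 2451] [479. -52.] [35.1 34.5] 85.6
[ 291  223   53   53 2198] [566.  -34.5] [34.8 35.2] -21.3
t 49.75 at [ 0.5645 -0.0334  0.1188] yaw 89.9 q7 0.95 F [0.5 1.  0.2] w 0.64
   [-0.016, -0.028, 2.844] -0.01
  -> yaw 90
[ 0.75  0.75 -1.04  1.86  0.77  1.    0.95]
```

Emit:
step_arm([
  [55,[-0.03,-0.03,0.9],0],
  [55,[-0.03,-0.03,1.8],0],
  [55,[-0.03,-0.03,2.4],0],
  [55,[-0.03,-0.03,2.8],0],
  [55,[-0.03,-0.03,2.8],0],
])

```text
time: 50.17
eef_pos: [0.5641, -0.0356, 0.004]
tool_rot: [-0.0, 1.0, 0.0, -0.001]
force: [-0.1, 0.0, -0.1]
width: 0.642
```

Emit:
step_arm([
  [28,[0,0,0],0],
  [28,[0,0,0],0],
  [28,[0,0,0],0],
  [28,[0,0,0],0],
  [28,[0,0,0],0],
])

```text
time: 50.58
eef_pos: [0.5662, -0.0365, 0.0073]
tool_rot: [0.0, 1.0, 0.001, 0.002]
force: [-0.3, 2.1, 7.5]
width: 0.406
```

Emit:
step_arm([
  [28,[0,0,-0.6],0],
  [28,[0,0,-1.5],0],
  [28,[0,0,-2.5],0],
  [28,[0,0,-3.5],0],
  [28,[0,0,-4.5],0],
])

```text
time: 51.0
eef_pos: [0.5639, -0.0378, 0.1874]
tool_rot: [0.0, 1.0, -0.0, 0.0]
force: [0.6, -0.9, -1.1]
width: 0.4
```

Run:
```python
from h import *
plan([(.61,.06,.30,90),(.663,.2715,.30,90),(.663,.2715,.152,90)]); print(arm.sense()['joint_pos'].round(2))
```

```text
t 51.0 at [ 0.5639 -0.0378  0.1874] yaw 90.0 q7 1.02 F [ 0.6 -0.9 -1.1] w 0.4
   [-1.153, 2.444, -2.815] -0.0
  -> yaw 90
   [-0.662, 2.644, -0.001] 0.0
   [-0.662, 2.644, -0.001] 0.0
  -> yaw 90
   [0.002, 0.002, 3.7] 0.0
  -> yaw 90
[ 0.81  0.67 -1.12  1.81  0.68  1.11  1.02]
```

Emit:
step_arm([
  [28,[-1.15,2.44,-2.8],0],
  [28,[-1.15,2.44,-2.8],0],
  [28,[-1.15,2.44,-2.8],0],
  [28,[-1.15,2.44,-2.8],0],
  [28,[-1.15,2.44,-2.8],0],
])

```text
time: 51.42
eef_pos: [0.6123, 0.0663, 0.3036]
tool_rot: [-0.003, 1.0, 0.002, 0.005]
force: [-1.6, 0.3, -0.3]
width: 0.398
```

Emit:
step_arm([
  [28,[-0.66,2.64,0],0],
  [28,[-0.66,2.64,0],0],
  [28,[-0.66,2.64,0],0],
  [28,[-0.66,2.64,0],0],
  [28,[-0.66,2.64,0],0],
])

```text
time: 51.83
eef_pos: [0.6359, 0.167, 0.2968]
tool_rot: [-0.002, 1.0, -0.0, -0.0]
force: [0.4, -1.1, -0.7]
width: 0.405
```

Emit:
step_arm([
  [28,[-0.66,2.64,0],0],
  [28,[-0.66,2.64,0],0],
  [28,[-0.66,2.64,0],0],
  [28,[-0.66,2.64,0],0],
  [28,[-0.66,2.64,0],0],
])

```text
time: 52.25
eef_pos: [0.6628, 0.271, 0.2964]
tool_rot: [-0.0, 1.0, -0.0, -0.0]
force: [0.4, 0.3, -1.1]
width: 0.401
```

Run:
```python
from h import *
plan([(.663,.2715,.152,90)]); print(arm.sense()['joint_pos'].round(2))
```

```text
t 52.25 at [0.6628 0.271  0.2964] yaw 90.0 q7 0.71 F [ 0.4  0.3 -1.1] w 0.401
   [-0.007, 0.015, 3.61] 0.01
  -> yaw 90
[ 0.14  0.77 -1.05  1.3   0.66  1.43  0.71]
```

Emit:
step_arm([
  [28,[0,0.01,1],0],
  [28,[0,0.01,2],0],
  [28,[0,0.01,2.9],0],
  [28,[0,0.01,3.5],0],
  [28,[0,0.01,3.6],0],
])

```text
time: 52.67
eef_pos: [0.6619, 0.2655, 0.1469]
tool_rot: [0.002, 1.0, -0.003, -0.004]
force: [-0.2, -0.7, -1.2]
width: 0.398
```

Emit:
step_arm([
  [28,[0,0,0],0],
  [55,[0,0,0],0],
  [55,[0,0,0],0],
  [55,[0,0,0],0],
  [55,[0,0,-0.5],0],
])

```text
time: 53.08
eef_pos: [0.6622, 0.2702, 0.1711]
tool_rot: [0.0, 1.0, -0.001, -0.001]
force: [0.1, -0.4, -1.1]
width: 0.64
```

Emit:
step_arm([
  [55,[0,0,-1],0],
  [55,[0,0,-2],0],
  [55,[0,0,-3],0],
  [55,[0,0,-3.5],0],
  [55,[0,0,-3.5],0],
])

```text
time: 53.5
eef_pos: [0.6643, 0.2738, 0.3215]
tool_rot: [0.0, 1.0, 0.003, 0.005]
force: [-0.8, 1.7, 0.2]
width: 0.639
```

Run:
```python
from h import *
brass('t6'); plan([(.58,.10,.30,90),(.4783,-.0525,.12,90)]); print(arm.sense()['joint_pos'].round(2))
```

```text
brass [272 158  13  14 119] [761.4  29.7] [26.  27.5] axis 57.5 z 0.178
brass [313 191  44   9 125] [725.6 -93.5] [  3.2 105.4] axis 79.3 z 0.033
brass [314 291  15  15 173] [476.4 -51.9] [31. 33.] axis -23.0 z 0.024
t 53.55 at [0.6637 0.273  0.318 ] yaw 90.0 q7 0.72 F [ 0.1 -0.3 -1.4] w 0.644
   [1.048, -2.163, 0.211] 0.0
   [1.048, -2.163, 0.211] 0.0
  -> yaw 90
   [1.287, -1.913, 2.236] 0.0
   [1.287, -1.913, 2.236] 0.0
  -> yaw 90
[ 0.14  0.76 -1.06  1.27  0.65  1.46  0.72]
```

Run:
```python
from h import *
plan([(.58,.10,.30,60),(.4775,-.0525,.12,60)])
```

```text
t 53.55 at [0.6637 0.273  0.318 ] yaw 90.0 q7 0.72 F [ 0.1 -0.3 -1.4] w 0.644
   [1.048, -2.163, 0.211] 2.5
   [0.453, -2.36, 0.211] 2.5
  -> yaw 60
   [0.167, -2.305, 2.236] 0.0
   [0.167, -2.305, 2.236] 0.0
  -> yaw 60
```

Emit:
step_arm([
  [55,[1.05,-2.16,0.21],2.5],
  [55,[1.05,-2.16,0.21],2.5],
  [55,[1.05,-2.16,0.21],2.5],
  [55,[1.05,-2.16,0.21],2.5],
  [55,[1.05,-2.16,0.21],2.5],
])

```text
time: 53.97
eef_pos: [0.6211, 0.1839, 0.3042]
tool_rot: [0.131, 0.991, -0.0, 0.0]
force: [-0.0, 0.6, -0.2]
width: 0.644
```

Emit:
step_arm([
  [55,[0.45,-2.36,0.21],2.5],
  [55,[0.45,-2.36,0.21],2.5],
  [55,[0.45,-2.36,0.21],2.5],
  [55,[0.45,-2.36,0.21],2.5],
  [55,[0.45,-2.36,0.21],2.5],
])

```text
time: 54.38
eef_pos: [0.5795, 0.0994, 0.2963]
tool_rot: [0.258, 0.966, 0.001, 0.0]
force: [0.1, 0.9, 0.2]
width: 0.644
```

Emit:
step_arm([
  [55,[0.17,-2.3,2.24],0],
  [55,[0.17,-2.3,2.24],0],
  [55,[0.17,-2.3,2.24],0],
  [55,[0.17,-2.3,2.24],0],
  [55,[0.17,-2.3,2.24],0],
])

```text
time: 54.8
eef_pos: [0.5264, 0.0226, 0.2048]
tool_rot: [0.258, 0.966, 0.0, -0.002]
force: [0.9, 0.8, 0.1]
width: 0.642
```

Emit:
step_arm([
  [55,[0.17,-2.3,2.24],0],
  [55,[0.17,-2.3,2.24],0],
  [55,[0.17,-2.3,2.24],0],
  [55,[0.17,-2.3,2.24],0],
  [55,[0.17,-2.3,2.24],0],
])

```text
time: 55.22
eef_pos: [0.4758, -0.0532, 0.1163]
tool_rot: [0.259, 0.966, 0.001, -0.001]
force: [0.9, 0.2, 0.4]
width: 0.644
```

Run:
```python
from h import *
wbrass('w10'); brass('t7'); plan([(.4783,-.0525,.006,60)]); print(arm.sense()['joint_pos'].round(2))
```

```text
[ 294  224   55   53 2220] [479.7 -51.4] [34.7 34.7] -46.5
brass [272 158  13  14 108] [760.4  30. ] [25.7 25.9] axis 72.6 z 0.179
brass [313 191  44   9 124] [725.  -93.5] [  2.3 105.1] axis 79.1 z 0.033
brass [165 210  16  15 197] [662.5 271.3] [32.5 32.7] axis -85.2 z 0.135
brass [188 242  27  11 261] [595.3 205.1] [11.8 57.5] axis -89.9 z 0.137
brass [125 244  31  12 220] [593.  345.6] [11.6 55.4] axis 90.0 z 0.137
t 55.32 at [ 0.4781 -0.0515  0.1183] yaw 60.2 q7 0.53 F [-0.6  0.1  0.9] w 0.645
   [-0.01, -0.029, 2.808] 0.03
  -> yaw 60
[ 0.82  0.57 -0.97  2.06  0.63  0.85  0.53]
```

Three parts stand in the bowl. Now I'll grip the last knob at about (0.479, -0.052).

Emit:
step_arm([
  [55,[-0.02,-0.01,0.9],0],
  [55,[-0.02,-0.01,1.8],0],
  [55,[-0.02,-0.01,2.4],0],
  [55,[-0.02,-0.01,2.8],0],
  [55,[-0.02,-0.01,2.8],0],
])

```text
time: 55.73
eef_pos: [0.4767, -0.0523, 0.0035]
tool_rot: [0.257, 0.966, 0.001, -0.001]
force: [-0.6, -0.1, 0.2]
width: 0.642
```

Emit:
step_arm([
  [28,[0,0,0],0],
  [28,[0,0,0],0],
  [28,[0,0,0],0],
  [28,[0,0,0],0],
  [28,[0,0,0],0],
])

```text
time: 56.15
eef_pos: [0.478, -0.0539, 0.0066]
tool_rot: [0.259, 0.966, 0.001, 0.002]
force: [0.7, 2.9, 6.7]
width: 0.398
```

Emit:
step_arm([
  [28,[0,0,-0.6],0],
  [28,[0,0,-1.5],0],
  [28,[0,0,-2.5],0],
  [28,[0,0,-3.5],0],
  [28,[0,0,-4.5],0],
])

```text
time: 56.57
eef_pos: [0.4753, -0.0548, 0.1869]
tool_rot: [0.259, 0.966, -0.0, -0.0]
force: [2.0, -0.5, -0.6]
width: 0.399
```

Run:
```python
from h import *
plan([(.50,.06,.30,75),(.523,.2715,.30,90)]); print(arm.sense()['joint_pos'].round(2))
```

```text
t 56.57 at [ 0.4753 -0.0548  0.1869] yaw 60.0 q7 0.64 F [ 2.  -0.5 -0.6] w 0.399
   [0.9, 2.793, -2.829] -2.5
  -> yaw 75
   [0.406, 2.628, -0.002] -1.25
   [0.06, 2.659, -0.002] -1.25
  -> yaw 90
[ 0.93  0.47 -1.08  2.    0.51  0.97  0.64]
```

Emit:
step_arm([
  [28,[0.9,2.79,-2.83],-2.5],
  [28,[0.9,2.79,-2.83],-2.5],
  [28,[0.9,2.79,-2.83],-2.5],
  [28,[0.9,2.79,-2.83],-2.5],
  [28,[0.9,2.79,-2.83],-2.5],
])

```text
time: 56.98
eef_pos: [0.5027, 0.0667, 0.3042]
tool_rot: [0.127, 0.992, 0.002, 0.005]
force: [-0.0, 0.4, -0.8]
width: 0.402
```

Emit:
step_arm([
  [28,[0.4,2.63,0],-1.25],
  [28,[0.4,2.63,0],-1.25],
  [28,[0.4,2.63,0],-1.25],
  [28,[0.4,2.63,0],-1.25],
  [28,[0.4,2.63,0],-1.25],
])

```text
time: 57.4
eef_pos: [0.5117, 0.1668, 0.2982]
tool_rot: [0.064, 0.998, -0.0, 0.0]
force: [0.3, -0.4, -0.5]
width: 0.401
```

Emit:
step_arm([
  [28,[0.06,2.66,0],-1.25],
  [28,[0.06,2.66,0],-1.25],
  [28,[0.06,2.66,0],-1.25],
  [28,[0.06,2.66,0],-1.25],
  [28,[0.06,2.66,0],-1.25],
])

```text
time: 57.82
eef_pos: [0.5238, 0.2711, 0.2978]
tool_rot: [-0.0, 1.0, -0.0, -0.0]
force: [0.3, -0.5, -0.1]
width: 0.401
```

Run:
```python
from h import *
plan([(.526,.2715,.152,90)]); print(arm.sense()['joint_pos'].round(2))
```

```text
t 57.82 at [0.5238 0.2711 0.2978] yaw 90.0 q7 0.59 F [ 0.3 -0.5 -0.1] w 0.401
   [-0.057, 0.014, 3.645] 0.0
  -> yaw 90
[ 0.27  0.58 -1.16  1.63  0.55  1.3   0.59]
```

Emit:
step_arm([
  [28,[-0.06,0.01,1],0],
  [28,[-0.06,0.01,2],0],
  [28,[-0.06,0.01,2.9],0],
  [28,[-0.06,0.01,3.5],0],
  [28,[-0.06,0.01,3.6],0],
])

```text
time: 58.23
eef_pos: [0.5252, 0.2665, 0.1492]
tool_rot: [0.002, 1.0, -0.003, -0.003]
force: [-0.3, -2.6, -0.9]
width: 0.397
```

Emit:
step_arm([
  [28,[0,0,0],0],
  [55,[0,0,0],0],
  [55,[0,0,0],0],
  [55,[0,0,0],0],
  [55,[0,0,-0.5],0],
])

```text
time: 58.65
eef_pos: [0.5255, 0.2704, 0.1727]
tool_rot: [0.0, 1.0, -0.001, -0.001]
force: [-0.1, 0.5, -0.7]
width: 0.648
```

Emit:
step_arm([
  [55,[0,0,-1],0],
  [55,[0,0,-2],0],
  [55,[0,0,-3],0],
  [55,[0,0,-3.7],0],
  [55,[0,0,-3.7],0],
])

```text
time: 59.07
eef_pos: [0.5279, 0.2747, 0.33]
tool_rot: [-0.0, 1.0, 0.003, 0.005]
force: [-0.1, 0.4, -0.2]
width: 0.643
```

Emit:
step_arm([
  [55,[0.1,-1,-0.3],0],
  [55,[0.2,-2,-0.3],0],
  [55,[0.3,-3,-0.3],0],
  [55,[0.4,-4,-0.3],0],
  [55,[0.4,-4.4,-0.3],0],
])

```text
time: 59.48
eef_pos: [0.5103, 0.0901, 0.334]
tool_rot: [0.003, 1.0, -0.002, 0.0]
force: [0.8, -0.1, 0.2]
width: 0.644
```

Run:
```python
from h import *
brass('t8'); save('scene','s8'); plan([])
a=load('t8')['p'][130:370,70:530]; b=load('s8')['p'][150:430,60:500]
cv2.imwrite('pics/v10.png',np.vstack([cv2.resize(a,(575,300)),cv2.resize(b,(575,300))])[:,:,::-1])
```

```text
brass [275 160   8   8  51] [761.8  28.8] [15.3 15.9] axis 65.9 z 0.179
brass [313 191  44   9 120] [725.  -93.4] [  2.5 105.6] axis 79.3 z 0.033
brass [165 210  16  15 195] [661.7 270.4] [31.4 32.5] axis 50.2 z 0.135
brass [125 244  23   8  81] [593.  355.3] [10.2 36.2] axis -82.7 z 0.138
t 59.58 at [0.5109 0.0915 0.3341] yaw 89.6 q7 0.92 F [ 0.1  0.6 -0.5] w 0.645
```

View pics/v10.png

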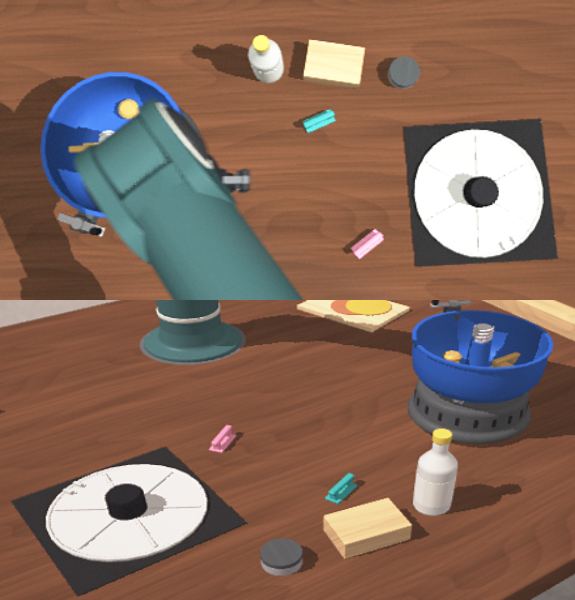

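The bench holds no more brass, the lid is centred on the mat, and the bystanders and decoys haven't moved. The arm hides part of the bowl, so I'll move clear for a final check.

Emit:
step_arm([
  [55,[0,-1,0],0],
  [55,[0,-2,0],0],
  [55,[0,-3,0],0],
  [55,[0,-4,0],0],
  [55,[0,-4.5,0],0],
])

```text
time: 60.0
eef_pos: [0.5105, -0.0882, 0.3342]
tool_rot: [0.002, 1.0, -0.001, 0.0]
force: [0.1, -1.2, -0.2]
width: 0.644
```

Run:
```python
from h import *
brass('t9'); plan([])
q=load('t9'); W=cloud(q)
a=q['p'][170:340,80:250]
cv2.imwrite('pics/v11.png',cv2.resize(a,(510,510),interpolation=2)[:,:,::-1])
```

```text
brass [275 161   8   7  40] [761.   29.7] [14.1 14.2] axis 62.6 z 0.179
brass [313 191  44   9 120] [725.4 -93.8] [  2.6 106.2] axis 79.3 z 0.033
brass [165 210  16  15 196] [661.7 270.9] [31.9 32. ] axis 18.8 z 0.135
brass [188 242  27  11 262] [595.4 205.3] [11.8 57.5] axis -89.9 z 0.137
brass [125 244  31  12 224] [592.8 344.1] [11.6 58.3] axis 89.7 z 0.137
brass [163 271  17  15 200] [526.7 272. ] [30.6 33.2] axis 76.8 z 0.135
t 60.05 at [ 0.5108 -0.091   0.3338] yaw 89.5 q7 1.25 F [ 0.2 -2.3 -0. ] w 0.638
```

View pics/v11.png

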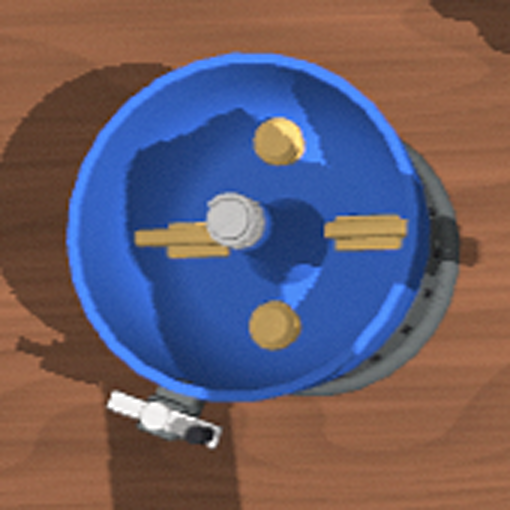

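All four parts are in the bowl: knobs at (278,140) and (274,325), pulls at (185,240) and (365,232). The catch is open. Handing in.

```bash
python3 -c "
from workcell import sign_off
print(sign_off())"
```

```text
the job is handed in; nothing more can be done
None
```

The polisher is loaded and the job is handed in after about 60 s of robot time; `sign_off()` reports no verdict.

- **Catch and lid:** I swung the catch about 90° open and unscrewed the lid in three grasps, about 920° in all. The wrist force then showed only about the lid's own weight, so I lifted it off and laid it on the mat.
- **Brass parts:** Only four were on the bench, two knobs and two pulls, and all four went into the bowl. None of them was knocked aside that I could see.

**Last checks:**
- The lid lies flat, knob up, and fully inside the mat's edges.
- The top camera shows all four brass parts upright on the bowl floor, and no brass left on the bench.
- The glue bottle, wooden offcut, wax tin and the pink and turquoise pulls were still in place.
- The catch stays open, and the robot was touching nothing.

**Disagreements:** The cameras differed by up to about 9 mm on the knob centre and by about 4 mm on the mat, so I used in-between values. No check failed.

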